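Pack the writing set into its sloped tray

ROBOT

A 6-joint arm with a two-finger parallel gripper is mounted at the origin on the work surface. World frame = base frame: x ahead of the robot, y to its left, z up, the work surface at z = 0. Lengths are in m, angles in rad, forces in N, time in s.
With the tool pointing down it reaches from about 0.35 to 0.975 m from the base axis. Payload 4.9 kg.
Tool frame: the origin (TCP) lies midway between the tips of the shut fingers; the grasp point (between the pads) lies ctrl.grip_point_offset behind it (ctrl.grip_point_offset is the distance from the TCP to the grasp point, in m); x points along the fingers, y is the direction in which the jaws open and shut, and the axes are right-handed (so a half turn about x gives the same grasp; the last joint's range is limited). The gripper opens to 85 mm and grips with 20 to 120 N. Pads are 22 mm wide; open, the fingers measure 114 mm over their backs; the gripper's body (76 mm by 85 mm) begins 54 mm behind the grasp point. The pads swing forward as they close: fully open they stand 13 mm farther back than shut.
Start: joints at [-1.255, 0.053, 1.613, -0, 1.476, -0.119], TCP at [0.263, -0.567, 0.231] pointing down, gripper open.
Joint ranges: [-3.01, 3.01], [-1.01, 2.22], [0.06, 2.58], [-1.02, 4.17], [0.09, 2.62], [-3.14, 3.14]. Speed limits (rad/s): [2.57, 2.57, 3.14, 3.14, 3.14, 3.14].

INTERFACE

Orientations are given as a rotation vector (axis times angle).
In Python, from station import ctrl gives the robot as it stands. The module is installed in compiled form; this text tells all that it offers.
- The arm moves only by the tool drive_tool, never from a script. Its argument "commands" is text: rows parted by semicolons, each of 5 numbers parted by spaces: the closure, from -1 (fully open) to 1 (shut), so that 0 is half open, then the shift along the tool's x, y, z in units of 40 mm (1.0 is 40 mm), then the turn about the tool's x in units of 5 degrees (1.0 is 5 degrees). A call has 1 to 8 rows; each row is the pose to reach, as a shift and turn from the pose commanded when the call began, along the tool's axes at that moment; what a row does not reach only later rows make up. A row lasts 1/12 s, in which the tool goes at most 41.7 mm and 7.16 degrees, less where a joint would pass 70% of its speed; a pose out of reach is approached as far as the arm can. A call with a gripper value outside its range is refused whole. The fingers move at their own pace and stop on an object; "newtons" is the grip in N (left out, the last holds). Time passes only in rows, so rows that repeat a pose let the fingers close. It gives the time, the measured TCP pose, the force and the opening at its end, in the units of the state.
- ctrl.get_obs(): the state, without advancing time (a new reading comes with each control period).
- ctrl.get_image(name): name is "side" or "top"; returns (picture, depth): 400x640x3 uint8, blue, green, red; 400x640 float32, m along the optical axis (not along the pixel's ray), 0 where there is no reading.
- ctrl.camera_info(name): a dict with "K" (3x3 intrinsics, pixels), "T" (4x4, takes a point from camera to world coordinates). Camera axes: x right, y down, z forward; pixel columns grow to the right and rows downward; lengths in m; the calibration is good to about 2 mm. A picture is of the moment at which its call begins. camera_info takes no time and is no camera call.
- ctrl.finish_job(): hands the job in, once; it reports no verdict.
The state is a dict: "t": time; "q": joint angles; "dq": joint speeds; "effort": joint torques, N m; "tool_pos": TCP position; "tool_rot": TCP orientation; "contact_force": force on the tool from outside, world axes, zero at the start; "wrist_torque": the same for the moment, N m; "opening": finger opening in m.
Only numpy, scipy, OpenCV 4.12 (cv2) and the standard library are available. Lean on these libraries where they do the work, as an engineer would, in place of code of your own. Each camera call takes 0.05 s, during which the arm holds its last target.

TASK

Put the writing set away in the sloped tray: lay the flat brush, the short paperweight and the ink stick each flat in the compartment made for it, the brush with its head in the wide bay. The ink stick goes in with its upper end pushed against the sprung brass stop and its lower end then pressed down behind the end wall, so that the spring holds it. Do not knock over or push about the other things on the desk.

Things in the scene. Friction and masses are not known exactly. Their poses are not given: they have to be found in the camera images.
- tray: Wooden board 190 x 250 mm, 12 mm thick, on a fixed stand, sloping 30 degrees, rising away from the robot. Origin: middle of its top face (the compartments' floor), 64 mm above the table; x up the slope, y along its level width, z square out of it. Strips 9 mm high, about 5 mm thick, with gaps for fingers, bound 3 compartments. A fixed 36 mm high seal stands at x = 10, y = 95 mm.
- brush_place (a point): Centre of the brush compartment's floor (tray x = 65, y = 0 mm), near the tray's upper edge; axes as the tray. 195 mm long along tray y: a head bay 41 mm wide at its -y end (side strips up to 45 mm short of the centre), and at +y a bay 20 mm wide for the handle's end (side strips from 55 mm past the centre). Open at both sides between, for fingers.
- weight_place (a point): Centre of the paperweight compartment's floor (tray x = -50, y = 45 mm); axes as the tray. 134 mm long along tray y, 30 mm wide inside; side strips cover the last 30 mm at each end, the middle 74 mm is open at both sides.
- ink_place (a point): On the floor of the ink slot, below the stick's centre when home (tray x = -37, y = -80 mm); axes as the tray. The slot runs along tray x, 26 mm wide. Lower end: a fixed wall, inner face at -45 mm. Upper end: the sprung stop's face, at +41 mm when relaxed, so the relaxed slot is 86 mm, 4 mm shorter than the stick. Side strips below -27 mm and above +31 mm, open between.
- stop (a joint): Sprung brass stop at the upper end of the ink slot, 22 mm wide and 12 mm high, with a fixed wall of that height 16 mm behind it: metres pressed up the slope, 0 at rest to 0.014 (end of travel); about 1.4 N at rest plus 0.45 N per mm. With the ink stick home it is pressed about 4 mm.
- brush: Flat brush with pale wooden handle, 190 mm long, 12 mm thick. Origin: its middle (half length, half thickness); x along it towards the bristles, z through its thickness; both faces alike. Handle 16 mm wide from x = -95 to +25 mm; head (dark ferrule, then white bristles to x = +95) 36 mm wide. About 60 g, balance near x = +12 mm. Lies flat on the table.
- brush_tip (a point): Middle of the brush's bristle end, 95 mm from the brush's origin along its +x.
- weight: Short dark wooden paperweight, a plain bar 130 x 26 x 18 mm (x, y, z), about 90 g. Origin: its centre. Lies flat on the table.
- ink: Black ink stick, a plain bar 90 x 22 x 14 mm (x, y, z), about 45 g. Origin: its centre. Lies flat on the table; both ends alike.
- inkstone: Bystander: dark rectangular inkstone 130 x 90 x 24 mm. Origin: centre of underside.
- brushpot: Bystander: white pot, 76 mm across, 110 mm high, round brushes standing in it up to 210 mm. Origin: centre of underside.
- ruler: Bystander: long dark wooden paperweight 230 x 30 x 18 mm (x, y, z), too long for the tray. Origin: centre of underside.
- cup: Bystander: white water cup, 60 mm across, 45 mm high. Origin: centre of underside.
- seal: Bystander: square stone seal 26 x 26 mm, 53 mm high. Origin: centre of underside.
- dish: Bystander: small white dish, 42 mm across, 16 mm high. Origin: centre of underside.
- pastebox: Bystander: round blue-and-white ceramic paste box, 56 mm across, 32 mm high. Origin: centre of underside.
Not all that is in view belongs to the job. Several things have the shape of the ink; the one meant has the colours described above.

How it is judged:
At the end, for the whole second after the job is handed in: All three parts at rest in their compartments: centre within 4 mm of the compartment's along tray x and y, at most 3 mm off the floor, aligned and flat within 0.08 rad; brush tip toward tray -y; the stop pressed over 2 mm by the ink stick (x of brush in the frame of brush_place between -0.004 and 0.004 m and y of brush in the frame of brush_place between -0.004 and 0.004 m and z of brush in the frame of brush_place below 0.009 m and angle between the x axis of each of brush, weight and the y axis of tray, either way round below 0.08 rad and angle between the z axis of each of brush, weight, ink and the z axis of tray, either way round below 0.08 rad and linear speed of each of brush, weight, ink below 0.02 m/s and y of brush_tip in the frame of brush_place below -0.08 m and x of weight in the frame of weight_place between -0.004 and 0.004 m and y of weight in the frame of weight_place between -0.004 and 0.004 m and z of weight in the frame of weight_place below 0.012 m and x of ink in the frame of ink_place between -0.004 and 0.004 m and y of ink in the frame of ink_place between -0.004 and 0.004 m and z of ink in the frame of ink_place below 0.01 m and angle between the x axis of ink and the x axis of tray, either way round below 0.08 rad and value of joint stop above 0.002 m); the robot touches nothing.
It fails at once if another thing on the desk is pushed more than 25 mm (distance of any of inkstone, brushpot, ruler, cup, seal, dish, pastebox from where it was at the start of the episode above 0.025 m).
It fails at once if another thing on the desk is tipped over (angle between any of inkstone, brushpot, ruler, cup, seal, dish, pastebox's own z axis and vertical above 0.5 rad).
It also fails if it takes over 72 s, if anything falls off the work surface, if the arm or the gripper's body presses on something with over 40 N, if the wrist force passes 120 N, or if a joint passes its speed limit or range.

## Working session

There is one attempt and no reset: what is moved stays moved. The work goes in short steps, Python scripts to look and compute and a tool call to move; the robot and the scene stay as the last step left them, time stands still between calls to the robot, and variables do not carry over. Pictures are saved under pics/ and viewed, and the job is handed in when it is done.

Besides the shell and the picture viewer there is one more tool, called after "Request:" in YAML: its name, and indented under it one key for each argument. drive_tool: Moves the arm, as the interface text tells. Its arguments: {"type":"object","properties":{"commands":{"type":"string"},"newtons":{"type":"number"}},"required":["commands"]}

```bash
mkdir -p pics; ls
cat > h.py <<'E'
import numpy as np, cv2
from scipy.spatial.transform import Rotation as R
from station import ctrl
def ray(cam,u,v):
    i=ctrl.camera_info(cam);K=np.array(i['K']);T=np.array(i['T'])
    d=T[:3,:3]@np.linalg.solve(K,[u,v,1.]);return T[:3,3],d
def onz(cam,u,v,z):
    o,d=ray(cam,u,v);return o+d*(z-o[2])/d[2]
def proj(cam,p):
    i=ctrl.camera_info(cam);K=np.array(i['K']);T=np.array(i['T'])
    c=T[:3,:3].T@(np.array(p)-T[:3,3]);q=K@c;return q[:2]/q[2]
def grab(tag):
    for c in('top','side'):
        im,d=ctrl.get_image(c);cv2.imwrite(f'pics/{tag}_{c}.png',im);np.save(f'pics/{tag}_{c}.npy',d)
E
python3 - <<'E'
from h import *
grab('a')
for c in('top','side'):
    i=ctrl.camera_info(c);print(c,np.round(i['K'],2),np.round(i['T'],4))
o=ctrl.get_obs();print(o);print(ctrl.grip_point_offset,R.from_rotvec(o['tool_rot']).as_matrix().round(3))
E
```

```text
pics
top [[450.9   0.  318.7]
 [  0.  450.9 195.4]
 [  0.    0.    1. ]] [[ 1.800e-03 -9.952e-01  9.820e-02  3.867e-01]
 [-9.999e-01 -6.000e-04  1.180e-02 -1.049e-01]
 [-1.170e-02 -9.820e-02 -9.951e-01  1.141e+00]
 [ 0.000e+00  0.000e+00  0.000e+00  1.000e+00]]
side [[369.59   0.   319.52]
 [  0.   369.59 197.34]
 [  0.     0.     1.  ]] [[-0.8854 -0.3669  0.2855  0.2497]
 [-0.4649  0.6987 -0.5437  0.3791]
 [ 0.     -0.6141 -0.7892  0.7592]
 [ 0.      0.      0.      1.    ]]
{'t': 0.1, 'q': array([-1.25501358e+00,  5.33151026e-02,  1.61415698e+00,  3.30822901e-05,
        1.47603851e+00, -1.18999837e-01]), 'dq': array([ 0.00013597, -0.00255351, -0.0044238 , -0.00133216, -0.00042508,
       -0.0001214 ]), 'effort': array([-1.06022890e-04, -3.94904423e+01, -3.71361852e+01, -1.73272547e-04,
        3.90290399e-03,  1.65596919e-05]), 'tool_pos': array([ 0.26308783, -0.56629805,  0.23017077]), 'tool_rot': array([ 1.98148769,  0.43964628, -1.98180353]), 'contact_force': array([-0.32014117,  0.69543628, -0.0294238 ]), 'wrist_torque': array([ 0.02876534, -0.05242944, -0.01966901]), 'opening': 0.08515425874678828}
0.0187 [[-0.001  0.421 -0.907]
 [ 0.002 -0.907 -0.421]
 [-1.    -0.002 -0.   ]]
```

```bash
ls pics
```

```text
a_side.npy
a_side.png
a_top.npy
a_top.png
```

View pics/a_top.png

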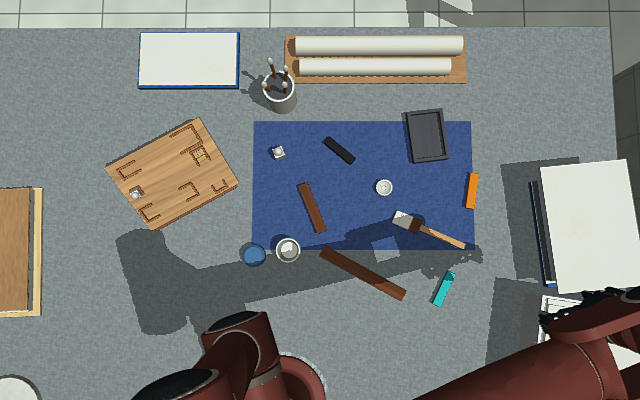

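View pics/a_side.png

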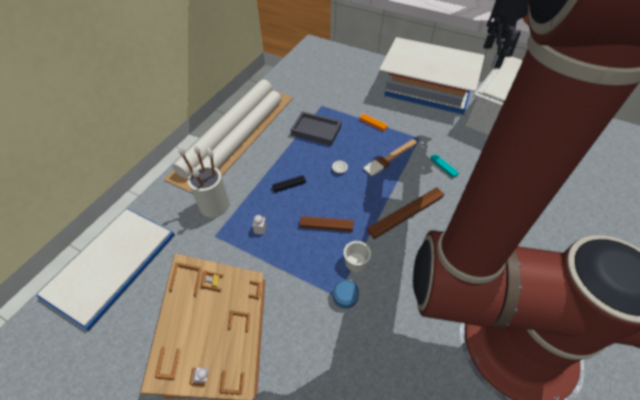

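Run:
```python
import cv2
t=cv2.imread('pics/a_top.png');s=cv2.imread('pics/a_side.png')
cv2.imwrite('pics/b1.png',cv2.resize(t[105:240,95:245],None,fx=5,fy=5,interpolation=cv2.INTER_CUBIC)[:600,:800])
cv2.imwrite('pics/b2.png',cv2.resize(t[115:315,245:485],None,fx=3,fy=3,interpolation=cv2.INTER_CUBIC))
cv2.imwrite('pics/b3.png',cv2.resize(s[250:400,135:275],None,fx=4,fy=4,interpolation=cv2.INTER_CUBIC))
```

```text
(no output)
```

View pics/b1.png

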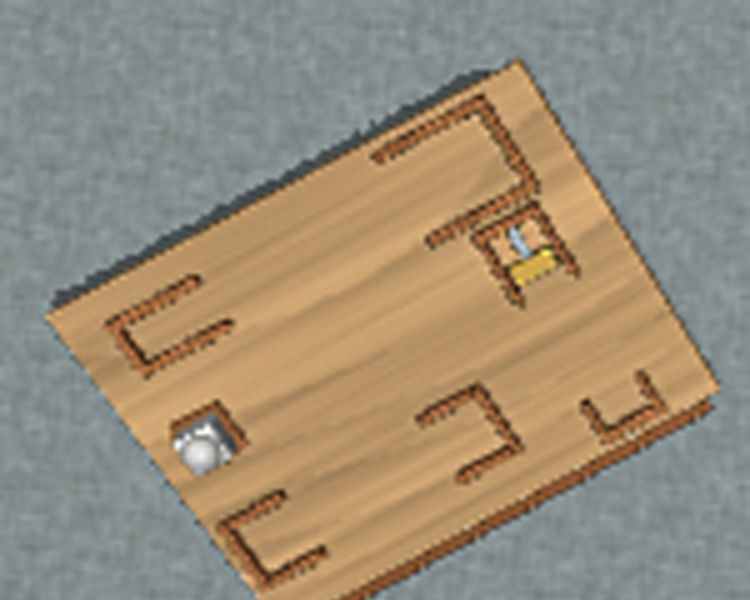

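View pics/b2.png

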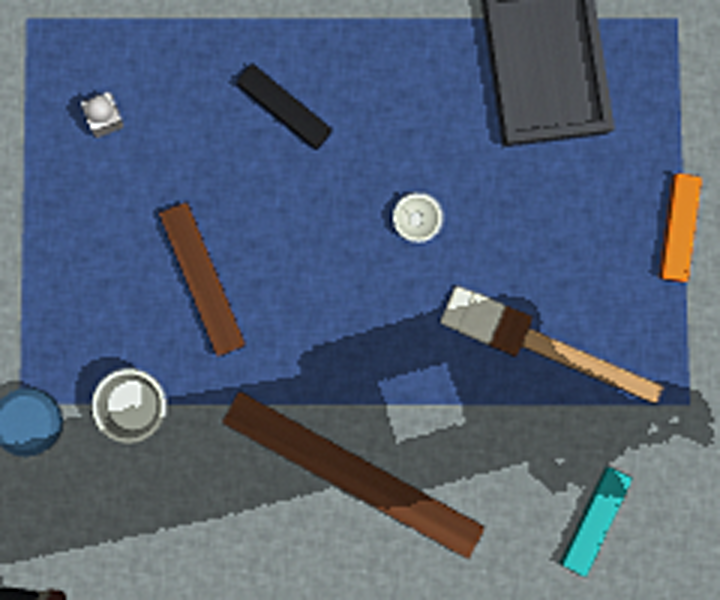

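View pics/b3.png

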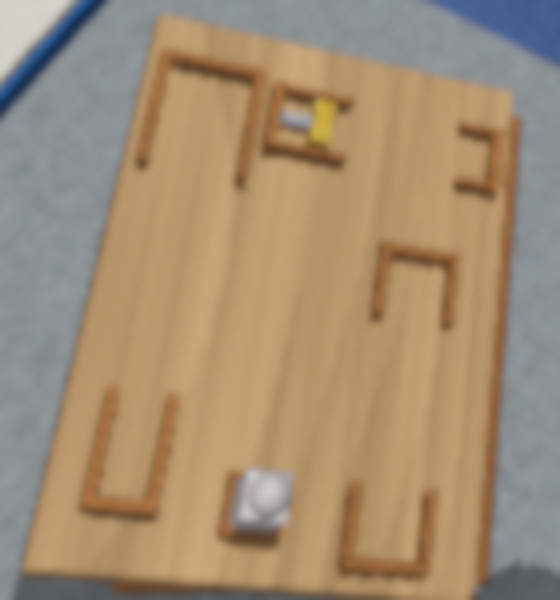

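Run:
```python
from h import *
def pts(cam,tag,mask):
    d=np.load(f'pics/{tag}_{cam}.npy');i=ctrl.camera_info(cam);K=np.array(i['K']);T=np.array(i['T'])
    v,u=np.nonzero(mask&(d>0));z=d[v,u]
    c=np.stack([(u-K[0,2])/K[0,0]*z,(v-K[1,2])/K[1,1]*z,z]);return (T[:3,:3]@c).T+T[:3,3]
polys={'top':[(110,168),(199,122),(233,182),(150,222)],'side':[(172,262),(258,280),(252,385),(150,385)]}
for c in polys:
    m=np.zeros((400,640),np.uint8);cv2.fillPoly(m,[np.array(polys[c])],1)
    P=pts(c,'a',m>0)
    for k in range(6):
        cen=P.mean(0);n=np.linalg.svd(P-cen,full_matrices=False)[2][2];n*=np.sign(n[2]);r=(P-cen)@n
        P=P[(abs(r-np.median(r))<.003)]
    print(c,len(P),'n',n.round(4),'tilt',np.degrees(np.arccos(n[2])),'yaw uphill',np.degrees(np.arctan2(-n[1],-n[0])),'d',n@cen, 'rms',r.std())
    # corners on plane
    C={'top':[(105,168.6),(199,117.4),(238.6,182.6),(147.4,226)],'side':[(140.5,393),(175.5,253.8),(263.8,273)]}[c]
    for u,v in C:
        o,d=ray(c,u,v);print((o+d*((n@cen-n@o)/(n@d))).round(4))
def tri(a,b):
    o1,d1=ray('top',*a);o2,d2=ray('side',*b)
    s=np.linalg.lstsq(np.stack([d1,-d2],1),o2-o1,rcond=None)[0];p,q=o1+d1*s[0],o2+d2*s[1]
    return ((p+q)/2).round(4),np.linalg.norm(p-q).round(4)
print('tri',tri((199,117.4),(175.5,253.8)),tri((238.6,182.6),(263.8,273)),tri((105,168.6),(140.5,393)))
# table plane depth check
m=np.zeros((400,640),np.uint8);m[250:300,170:200]=1
for c in('top','side'):
    pass
P=pts('top','a',m>0);print('table z',np.median(P[:,2]))
```

```text
top 4889 n [-0.4366 -0.2449  0.8657] tilt 30.038223513809072 yaw uphill 29.28762743087964 d -0.24352114913887687 rms 0.0014398142188255432
[0.5506 0.4038 0.1106]
[0.6718 0.1881 0.1107]
[0.5298 0.1101 0.0171]
[0.4202 0.3333 0.0249]
side 9382 n [-0.4372 -0.2428  0.8659] tilt 30.00919183893246 yaw uphill 29.048102923465123 d -0.24496701249042083 rms 0.001119960294515147
[0.5524 0.409  0.1107]
[0.672 0.191 0.11 ]
[0.5293 0.1103 0.0153]
tri (array([0.6736, 0.1897, 0.1065]), np.float64(0.0014)) (array([0.5298, 0.1103, 0.015 ]), np.float64(0.0008)) (array([0.5532, 0.4082, 0.1048]), np.float64(0.0041))
table z 0.0004062724055315936
```

```bash
cat > tray.py <<'E'
from h import *
def trayfit(tag):
  out=[]
  for cam,box in(('top',(95,105,250,245)),('side',(120,240,300,400))):
    im=cv2.imread(f'pics/{tag}_{cam}.png');x0,y0,x1,y1=box
    hsv=cv2.cvtColor(im,cv2.COLOR_BGR2HSV)
    m=np.zeros(im.shape[:2],np.uint8);sub=cv2.inRange(hsv,(5,60,60),(25,255,255));m[y0:y1,x0:x1]=sub[y0:y1,x0:x1]
    m=cv2.morphologyEx(m,cv2.MORPH_CLOSE,np.ones((9,9)))
    c=max(cv2.findContours(m,cv2.RETR_EXTERNAL,cv2.CHAIN_APPROX_NONE)[0],key=cv2.contourArea)
    # back-project contour on tray plane
    n=np.array([-.5*np.cos(np.radians(29.1)),-.5*np.sin(np.radians(29.1)),.866]);
    p0=np.array([.5405,.258,.064])
    ex=np.array([.866*np.cos(np.radians(29.1)),.866*np.sin(np.radians(29.1)),.5]);ey=np.cross(n,ex)
    L=[]
    for u,v in c[:,0,:].astype(float):
        o,d=ray(cam,u,v);P=o+d*((p0-o)@n)/(d@n)-p0;L.append((P@ex,P@ey))
    L=np.array(L)*1000
    print(cam,'bounds',L.min(0),L.max(0))
    for nm,a,sg,ext in(('x+',0,95,110),('x-',0,-95,80),('y+',1,125,80),('y-',1,-125,80)):
        s=L[(abs(L[:,a]-sg)<9)&(abs(L[:,1-a])<(105 if a==0 else 75))]
        if len(s)<20:print(nm,'few');continue
        q=np.polyfit(s[:,1-a],s[:,a],1);r=s[:,a]-np.polyval(q,s[:,1-a]);s=s[abs(r)<2];q=np.polyfit(s[:,1-a],s[:,a],1)
        print(nm,len(s),'offset %.2f slope %.2f deg'%(q[1]-sg,np.degrees(q[0])))
E
python3 -c "
from tray import *
trayfit('a')"
```

```text
top bounds [-100.50511294 -126.04002352] [ 96.85662402 124.25562371]
x+ 80 offset 0.60 slope 0.13 deg
x- 75 offset -4.24 slope 0.12 deg
y+ 50 offset -1.73 slope -0.17 deg
y- 52 offset 0.09 slope -0.15 deg
side bounds [ -98.16373481 -123.00748916] [ 97.59708737 132.76792974]
x+ 117 offset 1.63 slope 0.12 deg
x- 107 offset -1.86 slope 0.09 deg
y+ 83 offset 3.95 slope 3.35 deg
y- 70 offset 3.26 slope -0.06 deg
```

```bash
cat > parts.py <<'E'
from h import *
def rect(cam,tag,box,lo,hi,z,hsv=True,min_area=60):
    im=cv2.imread(f'pics/{tag}_{cam}.png');x0,y0,x1,y1=box
    a=cv2.cvtColor(im,cv2.COLOR_BGR2HSV) if hsv else im
    m=np.zeros(im.shape[:2],np.uint8);m[y0:y1,x0:x1]=cv2.inRange(a,lo,hi)[y0:y1,x0:x1]
    c=max(cv2.findContours(m,cv2.RETR_EXTERNAL,cv2.CHAIN_APPROX_NONE)[0],key=cv2.contourArea)
    W=np.array([onz(cam,u,v,z)[:2] for u,v in c[:,0,:].astype(float)],np.float32)
    (cx,cy),(w,h),ang=cv2.minAreaRect(W*1000)
    b=cv2.boxPoints(((cx,cy),(w,h),ang));e=b[1]-b[0];f=b[2]-b[1];l=e if np.hypot(*e)>np.hypot(*f) else f
    th=np.degrees(np.arctan2(l[1],l[0]))%180
    print(cam,'centre',round(cx,1),round(cy,1),'size',round(w,1),round(h,1),'long axis deg',round(th,1),'area px',cv2.contourArea(c))
E
python3 - <<'E'
from parts import *
wlo,whi=(0,90,40),(14,255,160)
rect('top','a',(290,175,335,240),wlo,whi,.018)
rect('side','a',(290,205,362,240),wlo,whi,.018)
rect('top','a',(318,130,360,170),(0,0,0),(45,45,45),.014,False)
rect('side','a',(268,170,310,195),(0,0,0),(45,45,45),.014,False)
t=cv2.imread('pics/a_top.png');s=cv2.imread('pics/a_side.png')
cv2.imwrite('pics/c1.png',cv2.resize(t[200:260,380:480],None,fx=8,fy=8,interpolation=cv2.INTER_NEAREST))
cv2.imwrite('pics/c2.png',cv2.resize(s[130:200,350:450],None,fx=8,fy=8,interpolation=cv2.INTER_NEAREST))
for p in [(325,202),(407,160)]:print(t[207,311],t[149,338],s[225,325],s[184,289])
E
```

```text
top centre 467.0 -74.4 size 128.4 24.4 long axis deg 22.3 area px 449.0
side centre 467.2 -68.4 size 125.5 29.0 long axis deg 22.4 area px 460.5
top centre 613.3 -142.6 size 90.4 22.8 long axis deg 50.0 area px 278.5
side centre 612.6 -136.1 size 83.0 21.2 long axis deg 50.1 area px 159.5
[ 39  63 102] [41 38 37] [ 39  66 109] [36 31 32]
[ 39  63 102] [41 38 37] [ 39  66 109] [36 31 32]
```

View pics/c1.png

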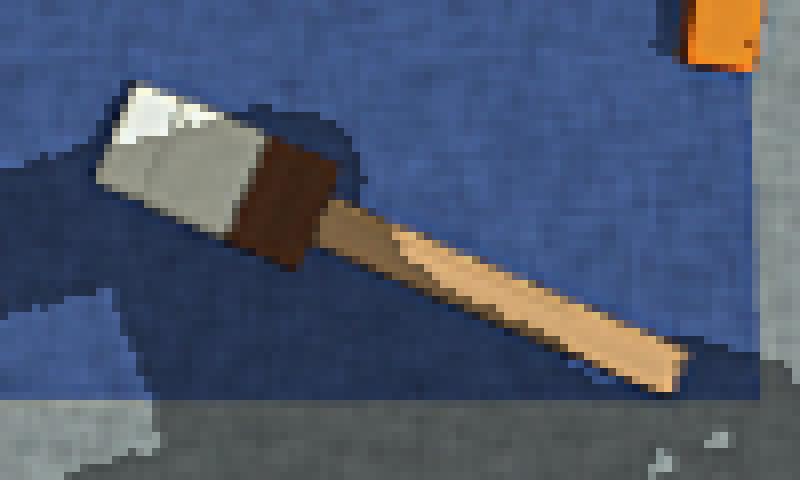

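View pics/c2.png

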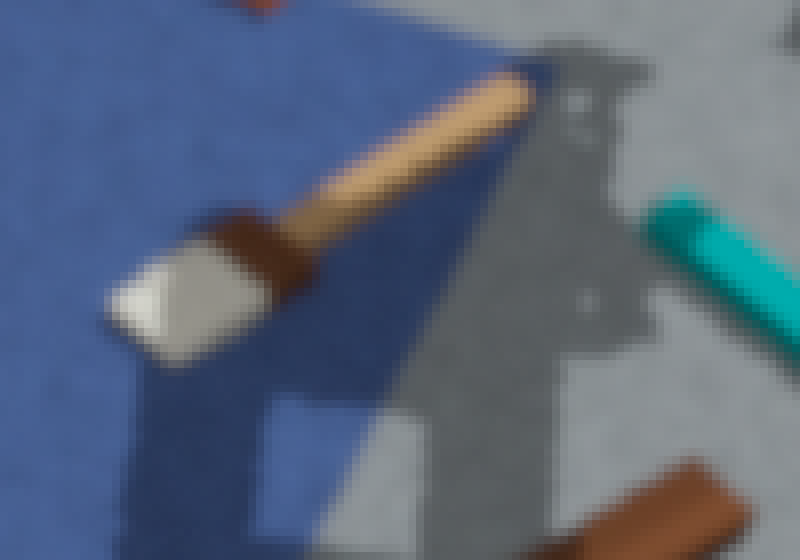

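Run:
```python
from h import *
a=onz('top',393.9,216.0,.012);b=onz('top',464.5,246.0,.012)
print(a,b,np.linalg.norm(a-b),(a+b)/2,np.degrees(np.arctan2(*(a-b)[1::-1])))
for nm,pt,ps in(('weight',(312,208),(326,224)),('ink',(339,150),(289,184)),('brushhead',(406,222),(372,168)),('handle',(440,236),(405,149))):
    for c,(u,v) in(('top',pt),('side',ps)):
        d=np.load(f'pics/a_{c}.npy');z=np.median(d[v-1:v+2,u-1:u+2]);o,dd=ray(c,u,v);print(nm,c,(o+dd*z).round(4))
```

```text
[ 0.44644894 -0.27965215  0.012     ] [ 0.37224408 -0.45327645  0.012     ] 0.1888167321983514 [ 0.40934651 -0.3664643   0.012     ] 66.8587407090835
weight top [ 0.4658 -0.075   0.0196]
weight side [ 0.4661 -0.0667  0.0183]
ink top [ 0.6134 -0.1428  0.0147]
ink side [ 0.6113 -0.1369  0.0133]
brushhead top [ 0.4314 -0.3093  0.0135]
brushhead side [ 0.4407 -0.2937  0.0103]
handle top [ 0.3968 -0.393   0.0133]
handle side [ 0.3857 -0.4057  0.01  ]
```

```bash
cat > go.py <<'E'
import sys
from h import *
def go(x,y,z,yaw=None):
    o=ctrl.get_obs();M=R.from_rotvec(o['tool_rot']).as_matrix();d=np.array([x,y,z])-o['tool_pos']
    s=M.T@d/.04;cy=np.degrees(np.arctan2(M[1,1],M[0,1]))
    print('t %.2f'%o['t'],'pos',o['tool_pos'].round(4),'tooly yaw %.2f'%cy,'xdown',M[:,0].round(3),'F',o['contact_force'].round(1),'open %.4f'%o['opening'],'q6 %.2f'%o['q'][5])
    print('shift units',s.round(3),'dist mm',np.linalg.norm(d).round(4)*1000)
    if yaw is not None:
        a=(cy-yaw)%360;print('turn units +%.2f or %.2f'%(a/5,(a-360)/5))
if __name__=='__main__':go(*map(float,sys.argv[1:]))
E
python3 go.py .4125 -.3591 .12 156.9
```

```text
t 0.10 pos [ 0.2631 -0.5663  0.2302] tooly yaw -65.09 xdown [-0.001  0.002 -1.   ] F [-0.3  0.7 -0. ] open 0.0852 q6 -0.12
shift units [ 2.762 -3.119 -5.569] dist mm 278.2
turn units +27.60 or -44.40
```

Request:
drive_tool:
  commands: "-0.3 2.76 -3.12 -5.57 11.4;-0.3 2.76 -3.12 -5.57 11.4;-0.3 2.76 -3.12 -5.57 11.4;-0.3 2.76 -3.12 -5.57 11.4;-0.3 2.76 -3.12 -5.57 11.4;-0.3 2.76 -3.12 -5.57 11.4;-0.3 2.76 -3.12 -5.57 11.4;-0.3 2.76 -3.12 -5.57 11.4"
  newtons: 30

```text
t: 0.77
tool_pos: [0.4133, -0.3537, 0.1165]
tool_rot: [-1.899, 0.537, 1.911]
contact_force: [-0.4, 0.2, -0.9]
opening: 0.0554
```

Request:
drive_tool:
  commands: "-0.3 0 0 0 11.4;-0.3 0 0 0 11.4;-0.3 0 0 0 11.4;-0.3 0 0 0 11.4;-0.3 0 0 0 11.4;-0.3 0 0 0 11.4;-0.3 0 0 0 11.4;-0.3 0 0 0 11.4"

```text
t: 1.43
tool_pos: [0.4125, -0.3595, 0.1203]
tool_rot: [-1.22, 1.202, 1.222]
contact_force: [0.3, -0.3, -0.1]
opening: 0.0554
```

Request:
drive_tool:
  commands: "-0.3 0 0 0 4.8;-0.3 0 0 0 4.8;-0.3 0 0 0 4.8;-0.3 0 0 0 4.8;-0.3 0 0 0 4.8"

```text
t: 1.85
tool_pos: [0.4125, -0.3595, 0.1204]
tool_rot: [-0.911, 1.372, 0.912]
contact_force: [0.2, 0.6, 0.1]
opening: 0.0555
```

```bash
python3 go.py .4125 -.3591 .007 156.9; python3 -c "
from h import *
grab('d')"; python3 -c "
import cv2
t=cv2.imread('pics/d_top.png');s=cv2.imread('pics/d_side.png')
cv2.imwrite('pics/d1.png',cv2.resize(t[150:290,340:500],None,fx=4,fy=4,interpolation=cv2.INTER_CUBIC))
cv2.imwrite('pics/d2.png',cv2.resize(s[60:220,320:480],None,fx=3,fy=3,interpolation=cv2.INTER_CUBIC))"
```

```text
t 1.85 pos [ 0.4125 -0.3595  0.1204] tooly yaw 157.21 xdown [-0.001  0.001 -1.   ] F [0.2 0.6 0.1] open 0.0555 q6 2.69
shift units [2.834e+00 1.000e-03 7.000e-03] dist mm 113.4
turn units +0.06 or -71.94
```

View pics/d1.png

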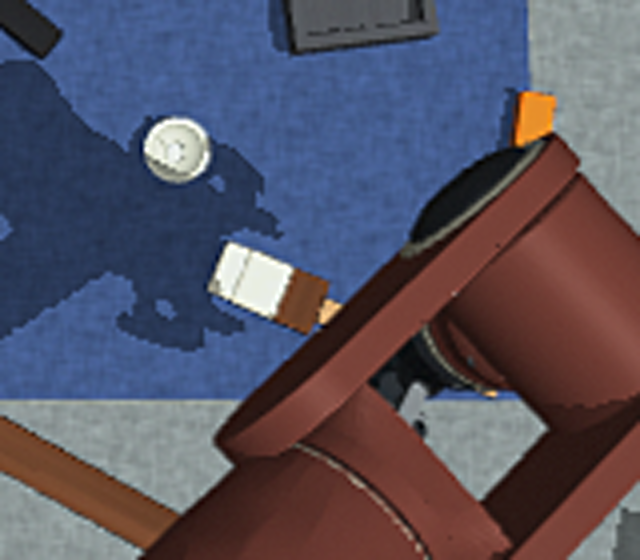

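View pics/d2.png

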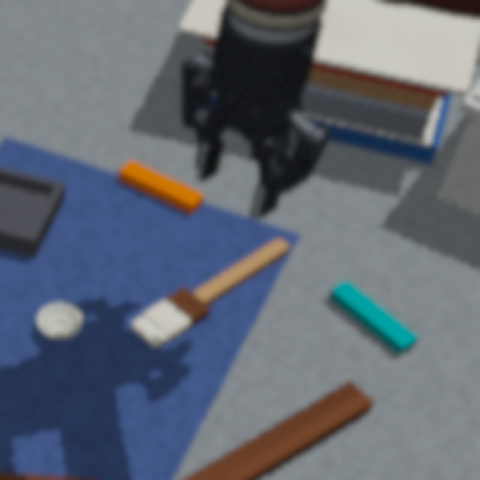

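Request:
drive_tool:
  commands: "-0.3 1 0 0 0.06;-0.3 2 0 0 0.06;-0.3 2.6 0 0 0.06;-0.3 2.86 0 0 0.06;-0.3 2.86 0 0 0.06;0.9 2.86 0 0 0.06;0.9 2.86 0 0 0.06;0.9 2.86 0 0 0.06"
  newtons: 40

```text
t: 2.62
tool_pos: [0.4142, -0.3614, 0.0091]
tool_rot: [-0.912, 1.372, 0.904]
contact_force: [0.6, -0.3, 0.2]
opening: 0.0199
```

Request:
drive_tool:
  commands: "0.9 0 0 0 0;0.9 0 0 0 0"

```text
t: 2.78
tool_pos: [0.4143, -0.3614, 0.0092]
tool_rot: [-0.912, 1.372, 0.904]
contact_force: [-1.0, 0.3, 6.8]
opening: 0.0135
```

```bash
python3 go.py .4125 -.3591 .12
```

```text
t 2.78 pos [ 0.4143 -0.3614  0.0092] tooly yaw 156.96 xdown [ 0.003 -0.004 -1.   ] F [-1.   0.3  6.8] open 0.0135 q6 2.69
shift units [-2.771  0.051  0.031] dist mm 110.9
```

Request:
drive_tool:
  commands: "0.9 0 0 0 0;0.9 0 0 0 0"

```text
t: 2.95
tool_pos: [0.4143, -0.3614, 0.0091]
tool_rot: [-0.912, 1.372, 0.904]
contact_force: [-0.1, 0.6, 6.9]
opening: 0.0142
```

```bash
python3 go.py .4125 -.3591 .12;python3 -c "
from h import *
grab('e')
s=cv2.imread('pics/e_side.png')
cv2.imwrite('pics/e2.png',cv2.resize(s[90:220,340:480],None,fx=5,fy=5,interpolation=cv2.INTER_CUBIC)[:600,:800])"
```

```text
t 2.95 pos [ 0.4143 -0.3614  0.0091] tooly yaw 156.96 xdown [ 0.003 -0.003 -1.   ] F [-0.1  0.6  6.9] open 0.0142 q6 2.69
shift units [-2.772  0.051  0.03 ] dist mm 110.9
```

View pics/e2.png

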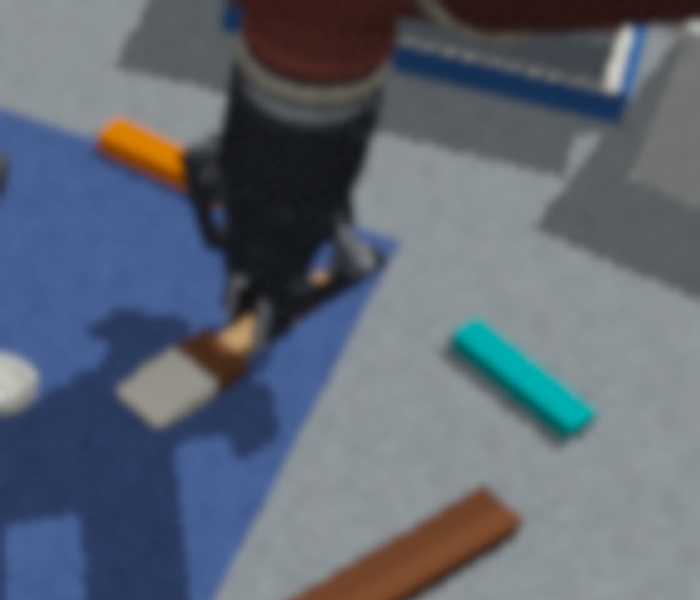

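Request:
drive_tool:
  commands: "0.9 -0.5 0 0 0;0.9 -1 0 0 0;0.9 -1 0 0 0;0.9 -1 0 0 0"

```text
t: 3.38
tool_pos: [0.4136, -0.3608, 0.048]
tool_rot: [-0.911, 1.373, 0.905]
contact_force: [-0.4, -0.1, -1.2]
opening: 0.0142
```

```bash
python3 go.py .4125 -.3591 .12
```

```text
t 3.38 pos [ 0.4136 -0.3608  0.048 ] tooly yaw 156.95 xdown [ 0.003 -0.003 -1.   ] F [-0.4 -0.1 -1.2] open 0.0142 q6 2.69
shift units [-1.799  0.037  0.025] dist mm 72.0
```

Request:
drive_tool:
  commands: "0.9 -1 0 0 0;0.9 -2 0 0 0;0.9 -3 0 0 0;0.9 -3.8 0 0 0;0.9 -3.8 0 0 0;0.9 -3.8 0 0 0"

```text
t: 3.88
tool_pos: [0.4134, -0.3605, 0.2]
tool_rot: [-0.911, 1.373, 0.905]
contact_force: [0.2, -0.2, -1.9]
opening: 0.0141
```

```bash
python3 go.py .4125 -.3591 .12;python3 -c "
from h import *
grab('f')
s=cv2.imread('pics/f_side.png');t=cv2.imread('pics/f_top.png')
cv2.imwrite('pics/f1.png',t)
cv2.imwrite('pics/f2.png',cv2.resize(s[50:200,340:480],None,fx=4,fy=4,interpolation=cv2.INTER_CUBIC)[:600,:800])"
```

```text
t 3.88 pos [ 0.4134 -0.3605  0.2   ] tooly yaw 156.95 xdown [ 0.002 -0.003 -1.   ] F [ 0.2 -0.2 -1.9] open 0.0141 q6 2.69
shift units [1.999 0.042 0.027] dist mm 80.0
```

View pics/f2.png

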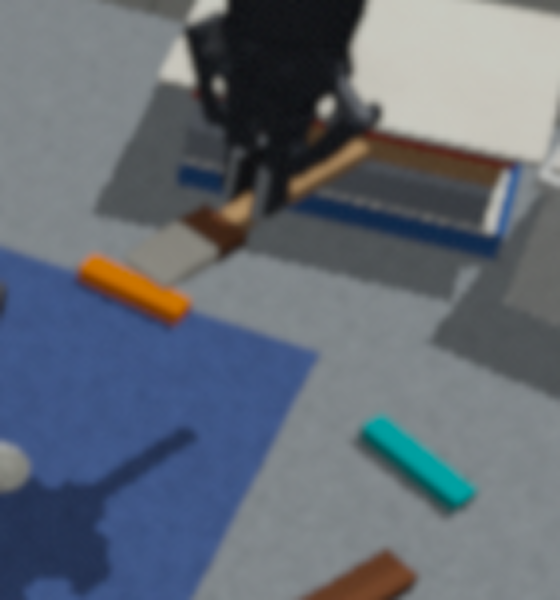

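```bash
python3 go.py .52 .05 .22 29;python3 go.py .5944 .2797 .22 29
```

```text
t 3.98 pos [ 0.412  -0.3589  0.1959] tooly yaw 156.95 xdown [-0.002  0.003 -1.   ] F [0.2 0.4 0.1] open 0.0140 q6 2.69
shift units [-0.579  1.519 10.464] dist mm 423.59999999999997
turn units +25.59 or -46.41
t 3.98 pos [ 0.412  -0.3589  0.1959] tooly yaw 156.95 xdown [-0.002  0.003 -1.   ] F [0.2 0.4 0.1] open 0.0140 q6 2.69
shift units [-0.567  2.056 16.476] dist mm 664.5
turn units +25.59 or -46.41
```

Request:
drive_tool:
  commands: "0.9 -0.6 0.15 1 -1.4;0.9 -0.6 0.3 2 -2.8;0.9 -0.6 0.45 3 -4.2;0.9 -0.6 0.6 4 -5.6;0.9 -0.6 0.75 5 -7;0.9 -0.6 0.9 6 -8.4;0.9 -0.6 1.05 7 -9.8;0.9 -0.6 1.2 8 -11.2"

```text
t: 4.65
tool_pos: [0.4925, -0.0442, 0.2191]
tool_rot: [-1.619, 0.877, 1.628]
contact_force: [1.6, -0.2, -0.3]
opening: 0.0138
```

```bash
python3 go.py .5944 .2797 .22 29
```

```text
t 4.65 pos [ 0.4925 -0.0442  0.2191] tooly yaw -146.71 xdown [-0.005  0.001 -1.   ] F [ 1.6 -0.2 -0.3] open 0.0138 q6 2.32
shift units [-0.027 -6.574  5.372] dist mm 339.6
turn units +36.86 or -35.14
```

Request:
drive_tool:
  commands: "0.9 0 -0.77 0.62 -1.4;0.9 0 -1.54 1.24 -2.8;0.9 0 -2.3 1.86 -4.2;0.9 0 -3 2.5 -5.6;0.9 0 -3.8 3.1 -7;0.9 0 -4.6 3.7 -8.4;0.9 0 -5.4 4.3 -9.8;0.9 0 -6.0 4.9 -11.2"

```text
t: 5.32
tool_pos: [0.5879, 0.2505, 0.2182]
tool_rot: [-2.21, 0.015, 2.222]
contact_force: [0.5, -0.9, -1.4]
opening: 0.0139
```

Request:
drive_tool:
  commands: "0.9 0 0 0 -11;0.9 0 0 0 -11;0.9 0 0 0 -11;0.9 0 0 0 -11;0.9 0 0 0 -11;0.9 0 0 0 -11;0.9 0 0 0 -11;0.9 0 0 0 -11"

```text
t: 5.98
tool_pos: [0.5872, 0.248, 0.2182]
tool_rot: [1.646, 0.848, -1.658]
contact_force: [-0.0, 0.4, -0.8]
opening: 0.0138
```

```bash
python3 go.py .5944 .2797 .2 29
```

```text
t 5.98 pos [0.5872 0.248  0.2182] tooly yaw -35.74 xdown [-0.006 -0.002 -1.   ] F [-0.   0.4 -0.8] open 0.0138 q6 0.91
shift units [ 0.452 -0.314 -0.752] dist mm 37.3
turn units +59.05 or -12.95
```

Request:
drive_tool:
  commands: "0.9 0.45 -0.31 -0.75 -11;0.9 0.45 -0.31 -0.75 -11;0.9 0.45 -0.31 -0.75 -12.95;0.9 0.45 -0.31 -0.75 -12.95;0.9 0.45 -0.31 -0.75 -12.95;0.9 0.45 -0.31 -0.75 -12.95;0.9 0.45 -0.31 -0.75 -12.95;0.9 0.45 -0.31 -0.75 -12.95"

```text
t: 6.65
tool_pos: [0.5947, 0.2794, 0.2001]
tool_rot: [0.924, 1.368, -0.932]
contact_force: [-0.7, 0.2, -1.5]
opening: 0.014
```

Request:
drive_tool:
  commands: "0.9 0 0 0 -1.4;0.9 0 0 0 -1.4;0.9 0 0 0 -1.4"

```text
t: 6.9
tool_pos: [0.5951, 0.2796, 0.2013]
tool_rot: [0.839, 1.405, -0.845]
contact_force: [-0.6, -0.2, -1.2]
opening: 0.0141
```

```bash
python3 go.py .5944 .2797 .2 29;python3 -c "
from h import *
grab('g')
s=cv2.imread('pics/g_side.png');t=cv2.imread('pics/g_top.png')
cv2.imwrite('pics/g1.png',cv2.resize(t[90:240,90:250],None,fx=4,fy=4,interpolation=cv2.INTER_CUBIC))
cv2.imwrite('pics/g2.png',cv2.resize(s[200:400,100:300],None,fx=3,fy=3,interpolation=cv2.INTER_CUBIC)[:600,:800])"
```

```text
t 6.90 pos [0.5951 0.2796 0.2013] tooly yaw 28.06 xdown [-0.005 -0.002 -1.   ] F [-0.6 -0.2 -1.2] open 0.0141 q6 -0.16
shift units [ 0.032 -0.014 -0.011] dist mm 1.5
turn units +71.81 or -0.19
```

View pics/g1.png

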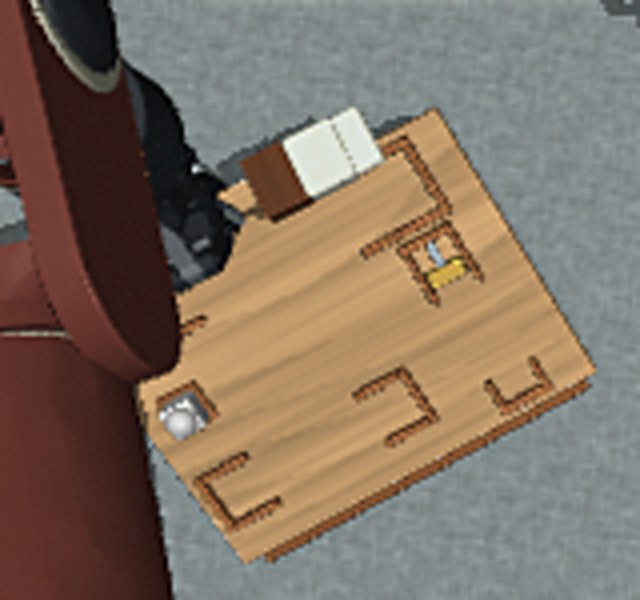

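View pics/g2.png

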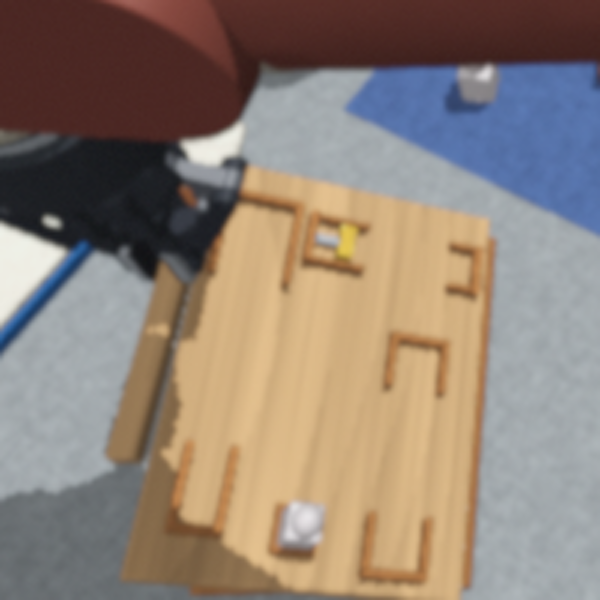

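```bash
cat >> h.py <<'E'
YAW=np.radians(29.0);EX=np.array([np.cos(np.pi/6)*np.cos(YAW),np.cos(np.pi/6)*np.sin(YAW),.5]);EY=np.array([-np.sin(YAW),np.cos(YAW),0]);EZ=np.cross(EX,EY)
HU=np.array([np.cos(YAW),np.sin(YAW),0])
E
python3 - <<'E'
from h import *
a=onz('top',181.9,123.1,.204);b=onz('top',154.3,137.5,.204)
o=ctrl.get_obs();tp=o['tool_pos']
print(a,b,np.linalg.norm(a-b),'dir deg',np.degrees(np.arctan2(*(a-b)[1::-1])))
for p in(a,b):print('rel to tcp along h-uphill, ey',(p-tp)@HU*1000,(p-tp)@EY*1000)
# side: handle end mid
for uv in [(124/3+100-.33,458/3+200-.33)]:
    p=onz('side',*uv,.204);print('handle end side',(p-tp)@HU*1000,(p-tp)@EY*1000)
E
```

```text
[0.6336723  0.19779134 0.204     ] [0.60251572 0.25564917 0.204     ] 0.06571347829860068 dir deg -61.697425497421044
rel to tcp along h-uphill, ey -6.494390888200618 -90.12738006359803
rel to tcp along h-uphill, ey -5.694521789024751 -24.418769976906603
handle end side -1.6940677238776556 98.69213887092516
```

Run:
```python
from h import *
tp=ctrl.get_obs()['tool_pos']
def at(c,u,v,k=1):
    d=np.load(f'pics/g_{c}.npy');z=np.median(d[v-k:v+k+1,u-k:u+k+1]);o,dd=ray(c,u,v);p=o+dd*z
    print(c,u,v,p.round(4),'rel h,ey,z mm',((p-tp)@HU*1000).round(1),((p-tp)@EY*1000).round(1),((p-tp)[2]*1000).round(1))
for uv in((175,125),(170,131),(160,135),(180,122)):at('top',*uv)
for uv in((145,330),(150,315),(154,300),(143,345)):at('side',*uv)
s=cv2.imread('pics/g_side.png')
cv2.imwrite('pics/g3.png',cv2.resize(s[240:365,110:210],None,fx=6,fy=6,interpolation=cv2.INTER_NEAREST)[:600,:800])
```

```text
top 175 125 [0.6296 0.2124 0.2039] rel h,ey,z mm -3.0 -75.3 1.3
top 170 131 [0.6167 0.2229 0.2034] rel h,ey,z mm -9.2 -60.0 0.8
top 160 135 [0.6078 0.2436 0.2043] rel h,ey,z mm -6.9 -37.6 1.7
top 180 122 [0.6365 0.2025 0.2024] rel h,ey,z mm -1.8 -87.4 -0.2
side 145 330 [0.5643 0.3387 0.2037] rel h,ey,z mm 1.2 66.8 1.1
side 150 315 [0.5733 0.3183 0.2048] rel h,ey,z mm -0.9 44.5 2.2
side 154 300 [0.5852 0.2973 0.2041] rel h,ey,z mm -0.7 20.4 1.5
side 143 345 [0.5511 0.3563 0.2041] rel h,ey,z mm -1.8 88.5 1.5
```

View pics/g3.png

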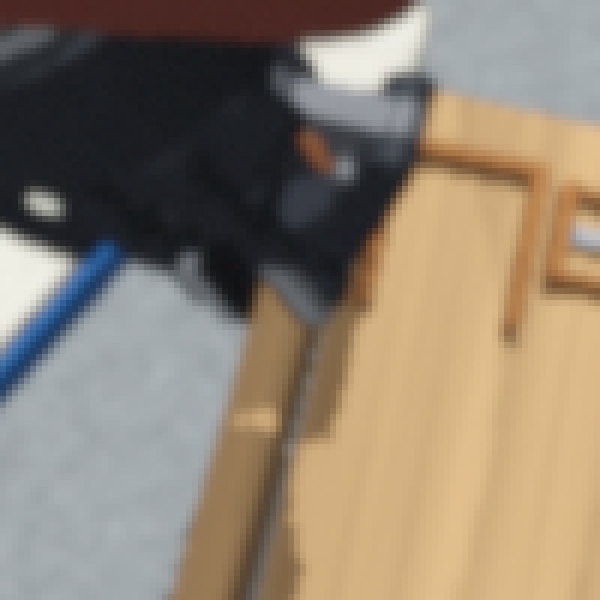

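```bash
python3 -c "
from h import *
tp=ctrl.get_obs()['tool_pos'];p=tp+HU*.0045+EY*.003;print(p)
import go;go.go(p[0],p[1],.14,29)"
```

```text
[0.59813916 0.28457257 0.20260993]
t 7.00 pos [0.5957 0.2798 0.2026] tooly yaw 28.11 xdown [-0.003 -0.001 -1.   ] F [ 0.9  0.1 -0.9] open 0.0141 q6 -0.16
shift units [ 1.565  0.116 -0.076] dist mm 62.8
turn units +71.82 or -0.18
```

Request:
drive_tool:
  commands: "0.9 0.8 0.11 -0.08 -0.18;0.9 1.5 0.11 -0.08 -0.18;0.9 1.55 0.11 -0.08 -0.18;0.9 1.55 0.11 -0.08 -0.18;0.9 1.55 0.11 -0.08 -0.18"

```text
t: 7.42
tool_pos: [0.599, 0.285, 0.1433]
tool_rot: [0.828, 1.407, -0.827]
contact_force: [0.3, -0.1, 0.5]
opening: 0.0142
```

```bash
python3 go.py .5981 .2846 .14 29;python3 -c "
from h import *
grab('i')
s=cv2.imread('pics/i_side.png');t=cv2.imread('pics/i_top.png')
cv2.imwrite('pics/i1.png',cv2.resize(t[100:180,130:230],None,fx=8,fy=8,interpolation=cv2.INTER_CUBIC)[:600])
cv2.imwrite('pics/i2.png',cv2.resize(s[270:400,130:230],None,fx=5,fy=5,interpolation=cv2.INTER_CUBIC)[:600,:800])"
python3 go.py .5981 .2846 .14 29
```

```text
t 7.42 pos [0.599  0.285  0.1433] tooly yaw 29.10 xdown [ 0.001  0.    -1.   ] F [ 0.3 -0.1  0.5] open 0.0142 q6 -0.18
shift units [ 0.083 -0.026 -0.003] dist mm 3.5
turn units +0.02 or -71.98
t 7.52 pos [0.6001 0.2853 0.1452] tooly yaw 29.11 xdown [ 0.004  0.001 -1.   ] F [ 0.6 -0.2 -0.5] open 0.0137 q6 -0.18
shift units [ 0.129 -0.052 -0.008] dist mm 5.6
turn units +0.02 or -71.98
```

View pics/i1.png

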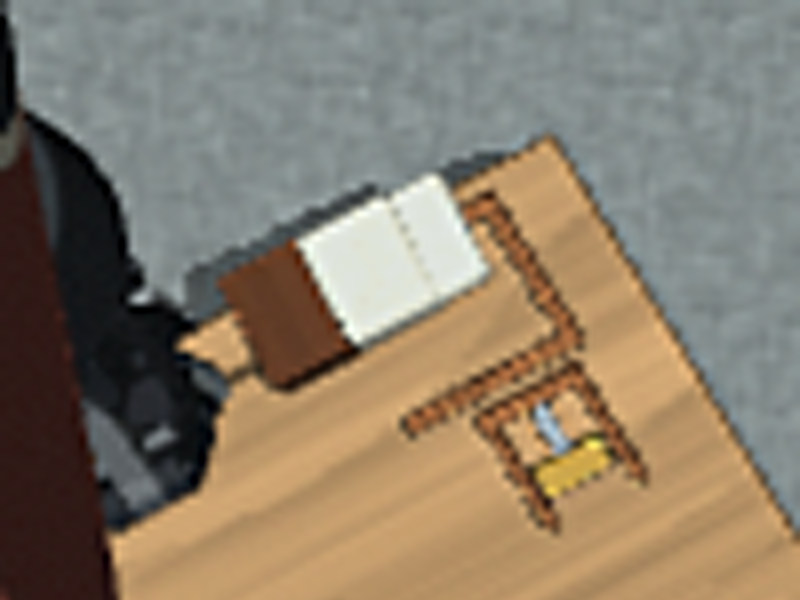

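View pics/i2.png

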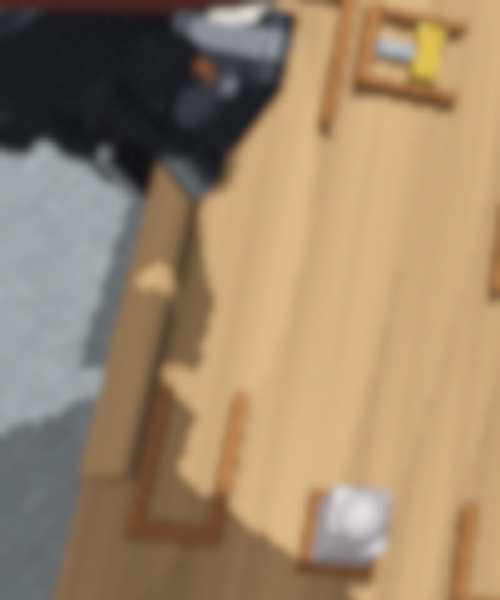

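```bash
cat >> h.py <<'E'
P0=np.array([.5405,.258,.064])
def ontray(cam,u,v,h):
    o,d=ray(cam,u,v);p0=P0+EZ*h;p=o+d*((p0-o)@EZ)/(d@EZ);r=p-P0;return np.array([r@EX,r@EY])*1000
def crop2px(c,f,off):return (c[0]/f-.5+.5/f+off[0],c[1]/f-.5+.5/f+off[1])
E
python3 - <<'E'
from h import *
tp=ctrl.get_obs()['tool_pos'];print('tcp in tray-h/ey from P0',(tp-P0)@HU*1000,(tp-P0)@EY*1000)
f=lambda c:crop2px(c,8,(130,100));g=lambda c:crop2px(c,5,(130,270))
for c in((437,175),(490,268),(463,221),(218,280),(290,390)):
    p=onz('top',*f(c),.146)-P0;print('brush top',p@HU*1000,p@EY*1000)
print('top strip inner end (y=-97.5)',[ontray('top',*f(c),.009).round(1) for c in((478,222),(515,276),(553,330))])
print('top lower strip inner (x=44.5)',[ontray('top',*f(c),.009).round(1) for c in((405,412),(480,370),(545,335))])
for c in((83,472),(130,478),(106,475)):
    p=onz('side',*g(c),.146)-P0;print('side handle end',p@HU*1000,p@EY*1000)
print('side handle mid',[( (onz('side',*g(c),.146)-P0)@HU*1000).round(1) for c in((155,265),(124,376))])
print('side handle bay inner end (y=97.5)',[ontray('side',*g(c),.009).round(1) for c in((145,524),(215,526))])
print('side handle bay inner strips x=75, 55',[ontray('side',*g(c),.009).round(1) for c in((170,390),(147,515),(232,395),(213,515))])
print('stop', [ontray('side',*g(c),.012).round(1) for c in((442,30),(440,82))],'top',[ontray('top',*f(c),.012).round(1) for c in((548,500),(612,462))])
E
```

```text
tcp in tray-h/ey from P0 65.33374442883904 -4.981092645613251
brush top 75.65105164088345 -95.14794707278986
brush top 44.52923169869004 -96.00100358607047
brush top 60.265538731811155 -95.51721456288568
brush top 78.86635679242427 -27.10567188544224
brush top 40.86811952990921 -30.632721382076653
top strip inner end (y=-97.5) [array([ 85.5, -94.6]), array([ 66.8, -95.3]), array([ 47.7, -96.3])]
top lower strip inner (x=44.5) [array([ 47.1, -46.6]), array([ 47.5, -71.9]), array([ 47.5, -93.6])]
side handle end 70.66629487265641 92.33305068267319
side handle end 55.60464916197647 94.42323026358227
side handle end 63.28387859296597 93.37559430224555
side handle mid [np.float64(63.9), np.float64(65.2)]
side handle bay inner end (y=97.5) [array([76.7, 99.7]), array([54.9, 98.3])]
side handle bay inner strips x=75, 55 [array([78.4, 58. ]), array([76.7, 97. ]), array([58.1, 57.2]), array([56.3, 95.1])]
stop [array([  7.3, -88.8]), array([  4.9, -67.1])] top [array([  4.4, -68.5]), array([  5.3, -90.7])]
```

```bash
python3 go.py .5902 .2834 .122 29
```

```text
t 7.52 pos [0.6001 0.2853 0.1452] tooly yaw 29.11 xdown [ 0.004  0.001 -1.   ] F [ 0.6 -0.2 -0.5] open 0.0137 q6 -0.18
shift units [ 0.578 -0.241 -0.078] dist mm 25.2
turn units +0.02 or -71.98
```

Request:
drive_tool:
  commands: "0.9 0 -0.24 -0.08 0;0.9 0.3 -0.24 -0.08 0;0.9 0.5 -0.24 -0.08 0;0.9 0.5 -0.24 -0.08 0;0.9 0.5 -0.24 -0.08 0;0.9 0.5 -0.24 -0.08 0"

```text
t: 8.02
tool_pos: [0.5886, 0.2829, 0.1221]
tool_rot: [0.827, 1.408, -0.827]
contact_force: [-0.2, 1.0, -0.5]
opening: 0.0137
```

```bash
python3 go.py .5902 .2834 .115 29
```

```text
t 8.02 pos [0.5886 0.2829 0.1221] tooly yaw 29.14 xdown [-0.001 -0.    -1.   ] F [-0.2  1.  -0.5] open 0.0137 q6 -0.17
shift units [0.177 0.04  0.009] dist mm 7.3
turn units +0.03 or -71.97
```

Ease down in small steps, watching force.

Request:
drive_tool:
  commands: "0.9 0.08 0.03 0 0;0.9 0.12 0.03 0 0;0.9 0.16 0.03 0 0;0.9 0.16 0.03 0 0"

```text
t: 8.35
tool_pos: [0.5897, 0.2833, 0.1165]
tool_rot: [0.826, 1.408, -0.828]
contact_force: [-4.3, -2.4, 3.2]
opening: 0.0137
```

```bash
python3 go.py .5902 .2834 .115 29;python3 -c "
from h import *
grab('j')
s=cv2.imread('pics/j_side.png');t=cv2.imread('pics/j_top.png')
cv2.imwrite('pics/j1.png',cv2.resize(t[100:180,130:230],None,fx=8,fy=8,interpolation=cv2.INTER_CUBIC)[:600])
cv2.imwrite('pics/j2.png',cv2.resize(s[270:400,130:230],None,fx=5,fy=5,interpolation=cv2.INTER_CUBIC)[:600,:800])"
python3 go.py .5902 .2834 .115 29
```

```text
t 8.35 pos [0.5897 0.2833 0.1165] tooly yaw 29.12 xdown [-0.001 -0.001 -1.   ] F [-4.3 -2.4  3.2] open 0.0137 q6 -0.17
shift units [0.038 0.012 0.003] dist mm 1.6
turn units +0.02 or -71.98
t 8.45 pos [0.5897 0.2833 0.1165] tooly yaw 29.12 xdown [-0.001 -0.001 -1.   ] F [-4.4 -2.9  3.6] open 0.0137 q6 -0.17
shift units [0.037 0.012 0.003] dist mm 1.6
turn units +0.02 or -71.98
```

View pics/j1.png

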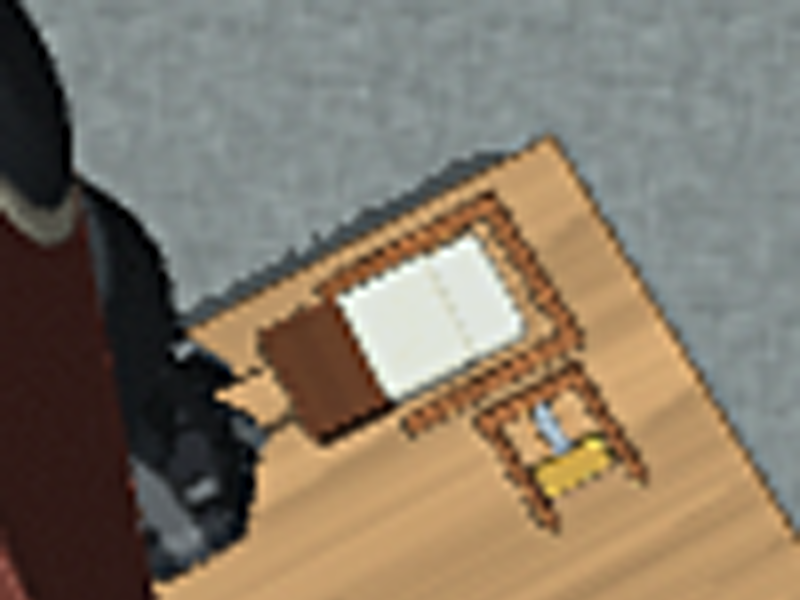

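View pics/j2.png

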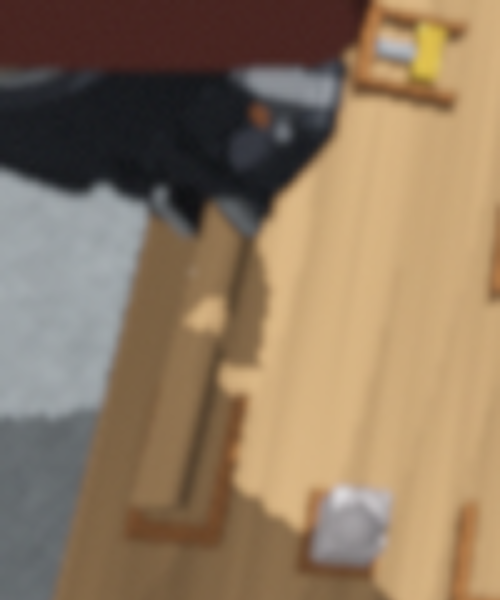

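Request:
drive_tool:
  commands: "0.55 0 0 0 0;0.45 -0.05 0 0 0;0.35 -0.15 0 0 0;0.3 -0.25 0 0 0;0.3 -0.25 0 0 0;0.3 -0.5 0 0 0;0.3 -1 0 0 0;0.3 -1.5 0 0 0"

```text
t: 9.12
tool_pos: [0.5892, 0.2834, 0.1761]
tool_rot: [0.826, 1.409, -0.828]
contact_force: [0.9, 0.4, 0.8]
opening: 0.03
```

```bash
python3 go.py .5902 .2834 .115 29;python3 -c "
from h import *
grab('k')
s=cv2.imread('pics/k_side.png');t=cv2.imread('pics/k_top.png')
cv2.imwrite('pics/k1.png',cv2.resize(t[100:180,130:230],None,fx=8,fy=8,interpolation=cv2.INTER_CUBIC)[:600])
cv2.imwrite('pics/k2.png',cv2.resize(s[270:400,130:230],None,fx=5,fy=5,interpolation=cv2.INTER_CUBIC)[:600,:800])"
```

```text
t 9.12 pos [0.5892 0.2834 0.1761] tooly yaw 29.15 xdown [-0.002 -0.001 -1.   ] F [0.9 0.4 0.8] open 0.0300 q6 -0.17
shift units [1.528 0.024 0.014] dist mm 61.1
turn units +0.03 or -71.97
```

View pics/k1.png

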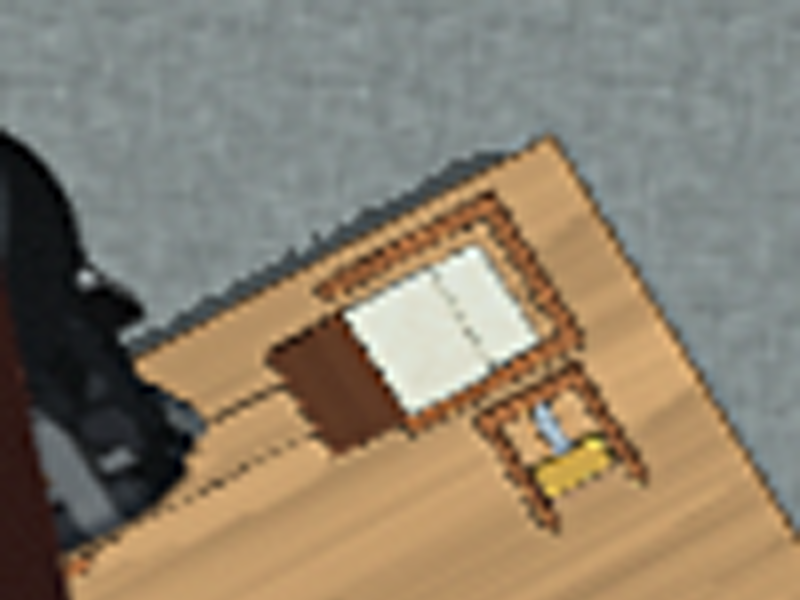

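View pics/k2.png

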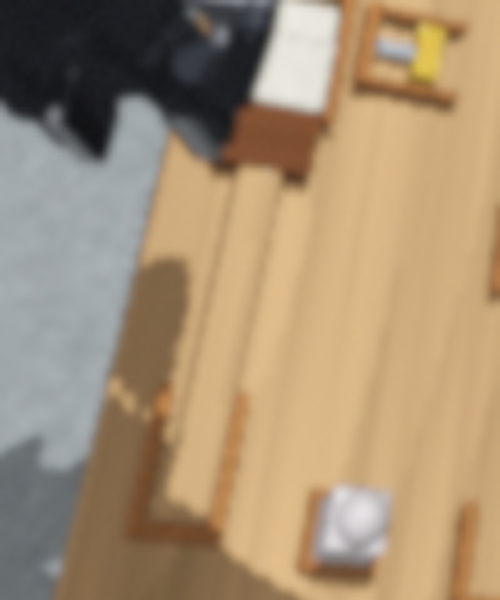

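```bash
python3 go.py .467 -.0744 .12 112.3
```

```text
t 9.22 pos [0.5923 0.2846 0.1816] tooly yaw 29.15 xdown [ 0.008  0.003 -1.   ] F [0.8 0.6 1.1] open 0.0296 q6 -0.17
shift units [ 1.488 -7.12   6.309] dist mm 385.2
turn units +55.37 or -16.63
```

Request:
drive_tool:
  commands: "0.3 -0.2 0 0 -1;0.1 0 -0.7 0.63 -2.4;0 0 -1.4 1.26 -3.8;-0.2 0.2 -2.1 1.9 -5.2;-0.2 0.4 -2.8 2.5 -6.6;-0.2 0.6 -3.5 3.1 -8;-0.2 0.8 -4.2 3.7 -9.4;-0.2 1 -4.9 4.3 -10.8"

```text
t: 9.88
tool_pos: [0.502, 0.0387, 0.1357]
tool_rot: [0.095, 1.569, -0.095]
contact_force: [0.3, -1.1, -0.0]
opening: 0.0513
```

```bash
python3 go.py .467 -.0744 .12 112.3;python3 -c "
from h import *
grab('l')
s=cv2.imread('pics/l_side.png');t=cv2.imread('pics/l_top.png')
cv2.imwrite('pics/l1.png',cv2.resize(t[100:240,90:250],None,fx=4,fy=4,interpolation=cv2.INTER_CUBIC)[:600])
cv2.imwrite('pics/l2.png',cv2.resize(s[240:400,130:270],None,fx=4,fy=4,interpolation=cv2.INTER_CUBIC)[:600,:800])"
```

```text
t 9.88 pos [0.502  0.0387 0.1357] tooly yaw 83.05 xdown [-0. -0. -1.] F [ 0.3 -1.1 -0. ] open 0.0513 q6 -1.52
shift units [ 0.394 -2.914 -0.527] dist mm 119.5
turn units +66.15 or -5.85
```

View pics/l1.png

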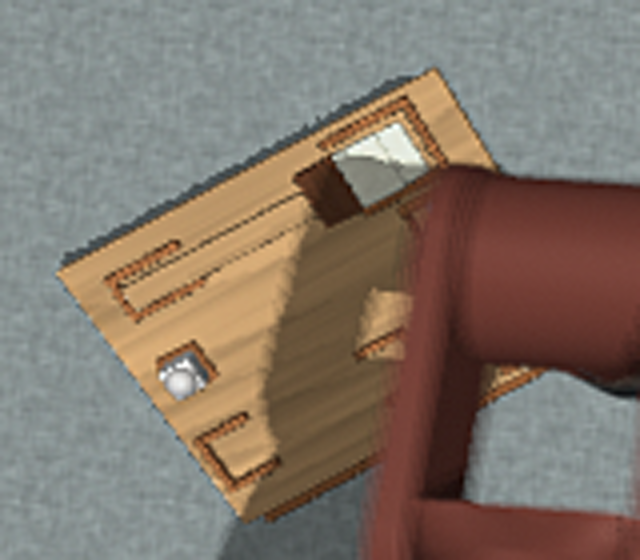

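View pics/l2.png

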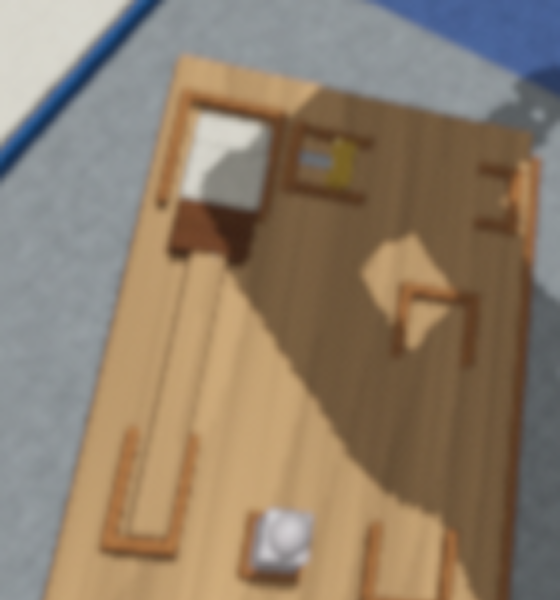

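Request:
drive_tool:
  commands: "-0.2 0.2 -0.9 -0.15 -1.4;-0.2 0.4 -1.8 -0.3 -2.8;-0.2 0.4 -2.6 -0.45 -4.2;-0.2 0.4 -2.6 -0.5 -5.6;-0.2 0.4 -2.6 -0.5 -5.8;-0.2 0.4 -2.6 -0.5 -5.8;-0.2 0.4 -2.6 -0.5 -5.8"

```text
t: 10.57
tool_pos: [0.4704, -0.0602, 0.1206]
tool_rot: [-0.296, 1.55, 0.296]
contact_force: [-0.3, -0.3, -0.5]
opening: 0.0512
```

```bash
python3 go.py .467 -.0744 .015 112.3;python3 -c "
from h import *
for c in('top','side'):
  d=np.load(f'pics/l_{c}.npy')
  for u,v in {'top':[(184,138),(173,146),(150,158),(130,168),(180,130),(187,137)],'side':[(185,285),(182,300),(180,312),(175,340),(170,360)]}[c]:
    z=np.median(d[v-1:v+2,u-1:u+2]);o,dd=ray(c,u,v);r=o+dd*z-P0;print(c,u,v,(np.array([r@EX,r@EY,r@EZ])*1000).round(1))
"
```

```text
t 10.57 pos [ 0.4704 -0.0602  0.1206] tooly yaw 111.60 xdown [ 0.  0. -1.] F [-0.3 -0.3 -0.5] open 0.0512 q6 -2.23
shift units [ 2.64  -0.299 -0.211] dist mm 106.6
turn units +71.86 or -0.14
top 184 138 [ 70.2 -71.2  11.9]
top 173 146 [ 66.  -39.6  12. ]
top 150 158 [66.7 20.4 11.4]
top 130 168 [68.2 71.8 11.3]
top 180 130 [ 90.1 -72.9   8.4]
top 187 137 [ 68.7 -78.1  10.1]
side 185 285 [ 65.8 -57.3   9.8]
side 182 300 [ 65.6 -27.4  10.9]
side 180 312 [64.6 -5.  10.8]
side 175 340 [62.7 43.6  9.3]
side 170 360 [64.2 76.6 10.6]
```

Request:
drive_tool:
  commands: "-0.2 0.5 -0.3 -0.21 -0.14;-0.2 1.2 -0.3 -0.21 -0.14;-0.2 1.6 -0.3 -0.21 -0.14;-0.2 1.6 -0.3 -0.21 -0.14;-0.2 1.6 -0.3 -0.21 -0.14;-0.2 1.6 -0.3 -0.21 -0.14"

```text
t: 11.07
tool_pos: [0.4679, -0.0746, 0.0578]
tool_rot: [-0.307, 1.547, 0.306]
contact_force: [-0.8, -0.4, 0.2]
opening: 0.0513
```

```bash
python3 go.py .467 -.0744 .011 112.3;python3 -c "
from h import *
grab('m')
s=cv2.imread('pics/m_side.png')
cv2.imwrite('pics/m2.png',cv2.resize(s[160:260,270:390],None,fx=6,fy=6,interpolation=cv2.INTER_CUBIC)[:600,:800])"
python3 go.py .467 -.0744 .011 112.3
```

```text
t 11.07 pos [ 0.4679 -0.0746  0.0578] tooly yaw 112.41 xdown [ 0.002 -0.001 -1.   ] F [-0.8 -0.4  0.2] open 0.0513 q6 -2.28
shift units [ 1.17   0.014 -0.02 ] dist mm 46.800000000000004
turn units +0.02 or -71.98
t 11.17 pos [ 0.4683 -0.0749  0.0584] tooly yaw 112.40 xdown [ 0.003 -0.001 -1.   ] F [0.4 0.2 1. ] open 0.0514 q6 -2.28
shift units [ 1.186  0.025 -0.028] dist mm 47.5
turn units +0.02 or -71.98
```

View pics/m2.png

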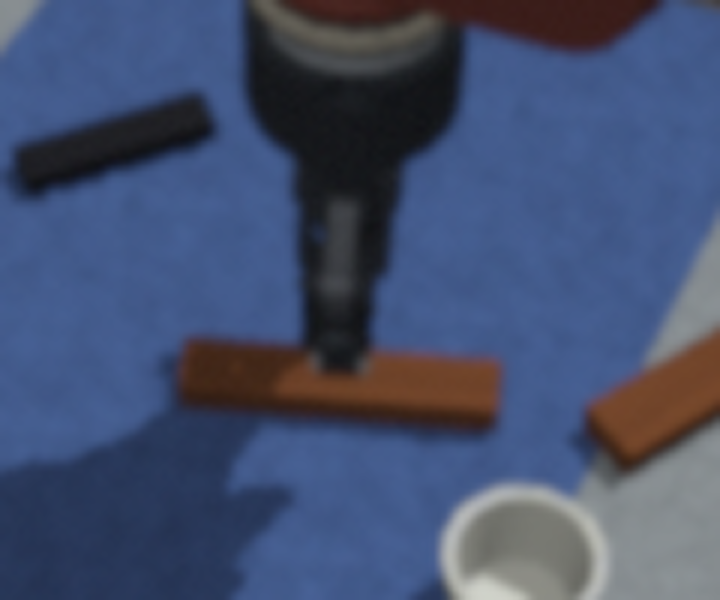

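Run:
```python
from h import *
y=np.array([np.cos(np.radians(112.4)),np.sin(np.radians(112.4)),0])
for off in(.026,.040):
  for z in(.045,.055,.065):print(off,z,proj('side',np.array([.4679,-.0746,z])+y*off))
```

```text
0.026 0.045 [326.1253413  224.06155397]
0.026 0.055 [326.18679725 221.63619024]
0.026 0.065 [326.24940661 219.16530683]
0.04 0.045 [325.62836542 229.12489561]
0.04 0.055 [325.68578006 226.72237631]
0.04 0.065 [325.74428336 224.27430237]
```

Request:
drive_tool:
  commands: "-0.2 0.6 0.02 -0.02 0;-0.2 1.1 0.02 -0.02 0;-0.2 1.2 0.02 -0.02 0;-0.2 1.22 0.02 -0.02 0;-0.2 1.22 0.02 -0.02 0;-0.2 1.22 0.02 -0.02 0"

```text
t: 11.67
tool_pos: [0.4671, -0.0747, 0.0095]
tool_rot: [-0.308, 1.547, 0.305]
contact_force: [0.3, 0.3, -0.2]
opening: 0.0512
```

Request:
drive_tool:
  commands: "0.9 0 0 0 0;0.9 0 0 0 0;0.9 0 0 0 0;0.9 0 0 0 0;0.9 0 0 0 0"
  newtons: 40

```text
t: 12.08
tool_pos: [0.467, -0.0747, 0.0092]
tool_rot: [-0.307, 1.547, 0.306]
contact_force: [0.1, -0.2, 6.2]
opening: 0.0245
```

Request:
drive_tool:
  commands: "0.9 -0.5 0 0 0;0.9 -1 0 0 0;0.9 -2 0 0 0;0.9 -3 0 0 0;0.9 -4 0 0 0;0.9 -4 0 0 0"

```text
t: 12.58
tool_pos: [0.4705, -0.0758, 0.1773]
tool_rot: [-0.312, 1.535, 0.3]
contact_force: [1.0, -0.6, 0.2]
opening: 0.0254
```

```bash
python3 -c "
from h import *
grab('n')
s=cv2.imread('pics/n_side.png')
cv2.imwrite('pics/n2.png',cv2.resize(s[80:260,250:410],None,fx=3,fy=3,interpolation=cv2.INTER_CUBIC)[:600,:800])"
python3 go.py .467 -.0744 .011 112.3
```

```text
t 12.68 pos [ 0.4669 -0.0747  0.17  ] tooly yaw 112.39 xdown [ 0.004 -0.001 -1.   ] F [ 0.1 -0.1 -2.3] open 0.0246 q6 -2.28
shift units [ 3.974  0.017 -0.009] dist mm 159.0
turn units +0.02 or -71.98
```

View pics/n2.png

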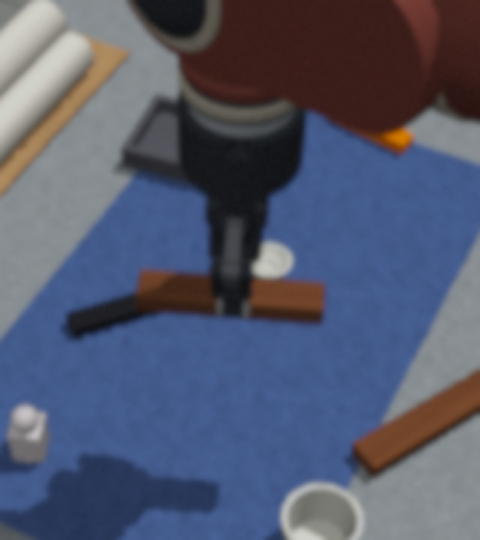

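```bash
python3 go.py .4793 .2785 .17 29
```

```text
t 12.68 pos [ 0.4669 -0.0747  0.17  ] tooly yaw 112.39 xdown [ 0.004 -0.001 -1.   ] F [ 0.1 -0.1 -2.3] open 0.0246 q6 -2.28
shift units [-0.012  8.046  3.649] dist mm 353.4
turn units +16.68 or -55.32
```

Request:
drive_tool:
  commands: "0.9 0 0.9 0.4 1.4;0.9 0 1.8 0.8 2.8;0.9 0 2.7 1.2 4.2;0.9 0 3.6 1.6 5.6;0.9 0 4.5 2 7;0.9 0 5.4 2.4 8.4;0.9 0 6.3 2.8 9.8;0.9 0 7.2 3.2 11.2"

```text
t: 13.35
tool_pos: [0.472, 0.2152, 0.1647]
tool_rot: [0.378, 1.542, -0.382]
contact_force: [0.7, -0.2, -0.8]
opening: 0.0247
```

```bash
python3 go.py .4793 .2785 .12 29
```

```text
t 13.35 pos [0.472  0.2152 0.1647] tooly yaw 62.27 xdown [-0.005 -0.001 -1.   ] F [ 0.7 -0.2 -0.8] open 0.0247 q6 -0.80
shift units [ 1.115  1.49  -0.571] dist mm 77.89999999999999
turn units +6.65 or -65.35
```

Request:
drive_tool:
  commands: "0.9 0.3 0.4 -0.2 1.4;0.9 0.6 0.85 -0.45 2.8;0.9 1 0.85 -0.45 4.2;0.9 1 0.85 -0.45 5.5;0.9 1 0.85 -0.45 5.5;0.9 1 0.85 -0.45 5.5;0.9 1 0.85 -0.45 5.5"

```text
t: 13.93
tool_pos: [0.4733, 0.252, 0.127]
tool_rot: [0.745, 1.44, -0.747]
contact_force: [0.2, 0.7, -1.1]
opening: 0.0251
```

```bash
python3 go.py .4793 .2785 .09 29
```

```text
t 13.93 pos [0.4733 0.252  0.127 ] tooly yaw 35.20 xdown [-0.001 -0.    -1.   ] F [ 0.2  0.7 -1.1] open 0.0251 q6 -0.26
shift units [ 0.924  0.507 -0.454] dist mm 45.900000000000006
turn units +1.24 or -70.76
```

Request:
drive_tool:
  commands: "0.9 0.3 0.5 -0.45 1.24;0.9 0.6 0.5 -0.45 1.24;0.9 0.75 0.5 -0.45 1.24;0.9 0.75 0.5 -0.45 1.24;0.9 0.75 0.5 -0.45 1.24;0.9 0.75 0.5 -0.45 1.24"

```text
t: 14.43
tool_pos: [0.4799, 0.2781, 0.0984]
tool_rot: [0.83, 1.406, -0.83]
contact_force: [0.5, -0.1, -0.7]
opening: 0.0247
```

```bash
python3 -c "
from h import *
grab('o')
s=cv2.imread('pics/o_side.png');t=cv2.imread('pics/o_top.png')
cv2.imwrite('pics/o1.png',cv2.resize(t[140:240,110:240],None,fx=6,fy=6,interpolation=cv2.INTER_CUBIC)[:600])
cv2.imwrite('pics/o2.png',cv2.resize(s[270:400,170:290],None,fx=5,fy=5,interpolation=cv2.INTER_CUBIC)[:650,:800])"
python3 go.py .4793 .2785 .09 29
```

```text
t 14.53 pos [0.4802 0.2784 0.0988] tooly yaw 28.88 xdown [ 0.001  0.    -1.   ] F [-0.6  0.4 -1. ] open 0.0247 q6 -0.11
shift units [ 0.219 -0.018 -0.014] dist mm 8.8
turn units +71.98 or -0.02
```

View pics/o1.png

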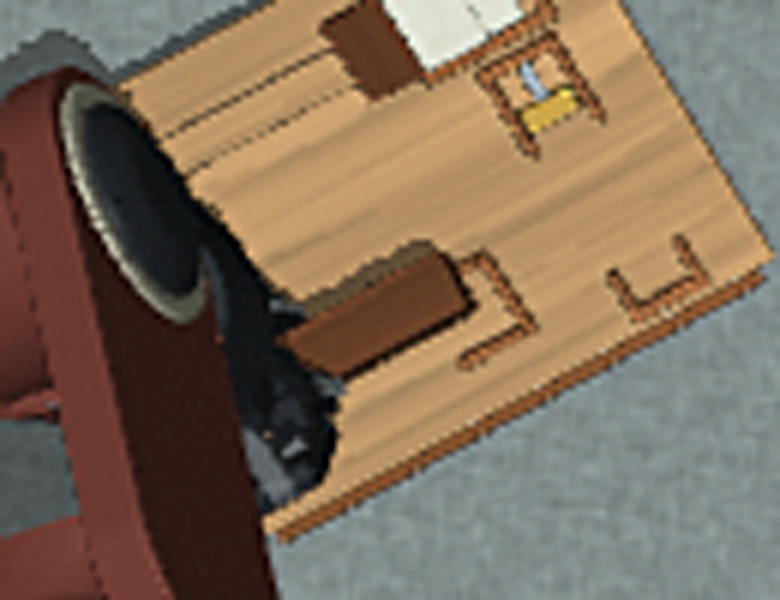

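View pics/o2.png

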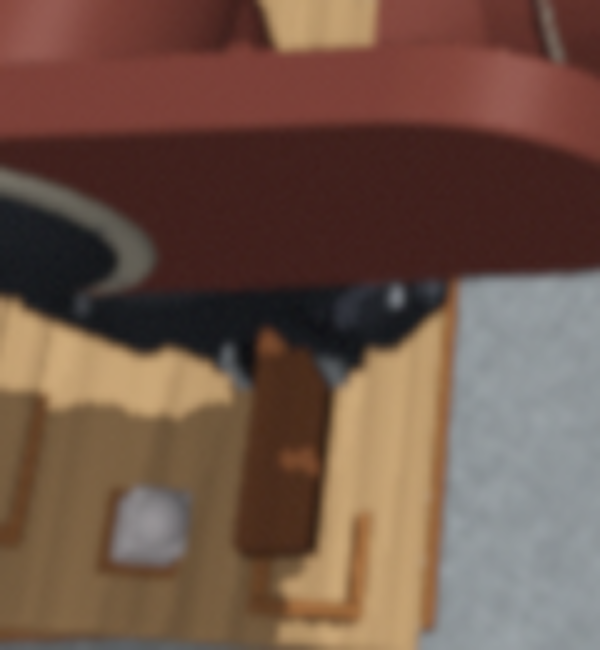

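Run:
```python
from h import *
f=lambda c:crop2px(c,6,(110,140));g=lambda c:crop2px(c,5,(170,270))
tp=np.array([.48,.2782,.0986]);print('tcp h,y',(tp-P0)@HU*1000,(tp-P0)@EY*1000)
for c in((428,246),(465,308),(340,375),(280,345)):
    p=onz('top',*f(c),.107)-P0;print('bar top h,y',(p@HU*1000).round(1),(p@EY*1000).round(1))
print('end strip y -22',[ontray('top',*f(c),.009).round(1) for c in((484,262),(522,322))],'x edges: low inner(-65)',[ontray('top',*f(c),.009).round(1) for c in((460,355),(520,325))])
for c in((240,548),(305,552)):
    p=onz('side',*g(c),.107)-P0;print('side bar end',(p@HU*1000).round(1),(p@EY*1000).round(1))
print('end 112',[ontray('side',*g(c),.009).round(1) for c in((265,600),(350,606))],'low inner -65',[ontray('side',*g(c),.009).round(1) for c in((355,515),(348,600))])
```

```text
tcp h,y -43.12133795295744 46.99830010911918
bar top h,y -30.2 -18.6
bar top h,y -58.6 -20.1
bar top h,y -58.3 34.1
bar top h,y -36.7 49.1
end strip y -22 [array([-33. , -24.3]), array([-62.8, -23.6])] x edges: low inner(-65) [array([-62.6,   4.9]), array([-63.5, -22.2])]
side bar end -33.9 108.3
side bar end -55.1 110.0
end 112 [array([-32., 114.]), array([-62.6, 113.7])] low inner -65 [array([-61.1,  84.4]), array([-61.6, 111.9])]
```

Request:
drive_tool:
  commands: "0.9 0.3 -0.02 -0.01 0;0.9 0.7 -0.02 -0.01 0;0.9 0.95 -0.02 -0.01 0;0.9 1.0 -0.02 -0.01 0;0.9 1.0 -0.02 -0.01 0;0.9 1.0 -0.02 -0.01 0"

```text
t: 15.03
tool_pos: [0.478, 0.2779, 0.0606]
tool_rot: [0.827, 1.409, -0.834]
contact_force: [-12.4, -7.9, 22.1]
opening: 0.0248
```

```bash
python3 go.py .4793 .2785 .0534 29
```

```text
t 15.03 pos [0.478  0.2779 0.0606] tooly yaw 28.91 xdown [-0.004 -0.003 -1.   ] F [-12.4  -7.9  22.1] open 0.0248 q6 -0.11
shift units [0.18  0.036 0.003] dist mm 7.3
turn units +71.98 or -0.02
```

Request:
drive_tool:
  commands: "0.9 -0.08 0 0 0;0.9 -0.08 0 0 0"

```text
t: 15.2
tool_pos: [0.479, 0.2786, 0.0617]
tool_rot: [0.831, 1.406, -0.83]
contact_force: [-2.5, -1.9, 6.6]
opening: 0.025
```

```bash
python3 -c "
from h import *
grab('p')
s=cv2.imread('pics/p_side.png');t=cv2.imread('pics/p_top.png')
cv2.imwrite('pics/p1.png',cv2.resize(t[150:230,140:220],None,fx=7,fy=7,interpolation=cv2.INTER_CUBIC)[:600])
cv2.imwrite('pics/p2.png',cv2.resize(s[310:400,190:290],None,fx=6,fy=6,interpolation=cv2.INTER_CUBIC)[:650,:800])"
python3 go.py .4793 .2785 .09 29
```

```text
t 15.30 pos [0.4791 0.2786 0.0617] tooly yaw 28.89 xdown [ 0.  0. -1.] F [-3.5 -1.9  7.7] open 0.0245 q6 -0.11
shift units [-0.707  0.005  0.005] dist mm 28.299999999999997
turn units +71.98 or -0.02
```

View pics/p1.png

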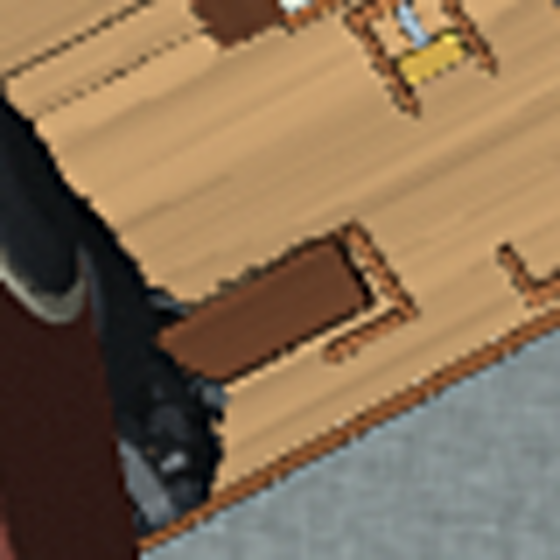

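View pics/p2.png

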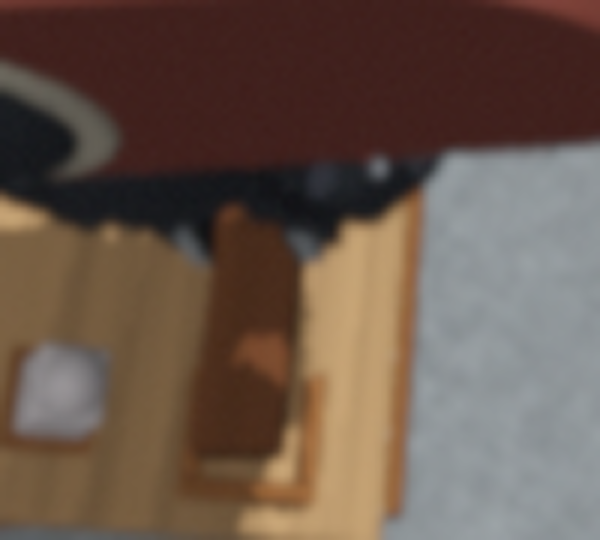

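Request:
drive_tool:
  commands: "0.9 -0.1 0 0 0;0.9 -0.1 -0.08 0 0;0.9 0 -0.08 0 0;0.9 0.1 -0.08 0 0;0.9 0.1 -0.08 0 0;0.9 0.1 -0.08 0 0"

```text
t: 15.8
tool_pos: [0.4753, 0.2767, 0.056]
tool_rot: [0.829, 1.408, -0.832]
contact_force: [1.3, 0.9, -0.6]
opening: 0.0243
```

```bash
python3 go.py .4793 .2785 .0534 29
```

```text
t 15.80 pos [0.4753 0.2767 0.056 ] tooly yaw 28.88 xdown [-0.002 -0.001 -1.   ] F [ 1.3  0.9 -0.6] open 0.0243 q6 -0.11
shift units [0.064 0.109 0.009] dist mm 5.1000000000000005
turn units +71.98 or -0.02
```

Request:
drive_tool:
  commands: "0.9 0.05 0.02 0 0;0.9 0.1 0.02 0 0;0.9 0.1 0.02 0 0"

```text
t: 16.05
tool_pos: [0.4765, 0.2773, 0.0526]
tool_rot: [0.83, 1.407, -0.831]
contact_force: [-0.1, 0.9, -0.2]
opening: 0.0245
```

```bash
python3 go.py .4793 .2785 .0534 29
```

```text
t 16.05 pos [0.4765 0.2773 0.0526] tooly yaw 28.89 xdown [-0.001 -0.    -1.   ] F [-0.1  0.9 -0.2] open 0.0245 q6 -0.11
shift units [-0.021  0.075  0.007] dist mm 3.1
turn units +71.98 or -0.02
```

Still free; a bit lower.

Request:
drive_tool:
  commands: "0.9 0.05 0 0 0;0.9 0.1 0 0 0;0.9 0.1 0 0 0"

```text
t: 16.3
tool_pos: [0.4771, 0.2776, 0.0502]
tool_rot: [0.83, 1.406, -0.83]
contact_force: [-1.9, -1.7, 5.6]
opening: 0.0248
```

```bash
python3 go.py .4793 .2785 .0534 29
```

```text
t 16.30 pos [0.4771 0.2776 0.0502] tooly yaw 28.89 xdown [ 0.  0. -1.] F [-1.9 -1.7  5.6] open 0.0248 q6 -0.11
shift units [-0.081  0.061  0.007] dist mm 4.0
turn units +71.98 or -0.02
```

Request:
drive_tool:
  commands: "0.3 0 0 0 0;0.2 -0.05 0 0 0;0.1 -0.15 0 0 0;0.1 -0.25 0 0 0;0.1 -0.35 0 0 0;0.1 -1 0 0 0;0.1 -2 0 0 0;0.1 -2.5 0 0 0"

```text
t: 16.97
tool_pos: [0.4781, 0.278, 0.1535]
tool_rot: [0.833, 1.403, -0.827]
contact_force: [1.8, 0.3, 0.8]
opening: 0.0383
```

```bash
python3 -c "
from h import *
grab('q')
s=cv2.imread('pics/q_side.png');t=cv2.imread('pics/q_top.png')
cv2.imwrite('pics/q1.png',cv2.resize(t[150:230,140:220],None,fx=7,fy=7,interpolation=cv2.INTER_CUBIC)[:600])
cv2.imwrite('pics/q2.png',cv2.resize(s[300:400,190:290],None,fx=6,fy=6,interpolation=cv2.INTER_CUBIC)[:650,:800])"
python3 go.py .4793 .2785 .09 29
```

```text
t 17.07 pos [0.48   0.2788 0.1554] tooly yaw 28.89 xdown [ 0.01   0.004 -1.   ] F [-0.7 -0.1  0.6] open 0.0387 q6 -0.11
shift units [ 1.636 -0.037 -0.004] dist mm 65.5
turn units +71.98 or -0.02
```

View pics/q1.png

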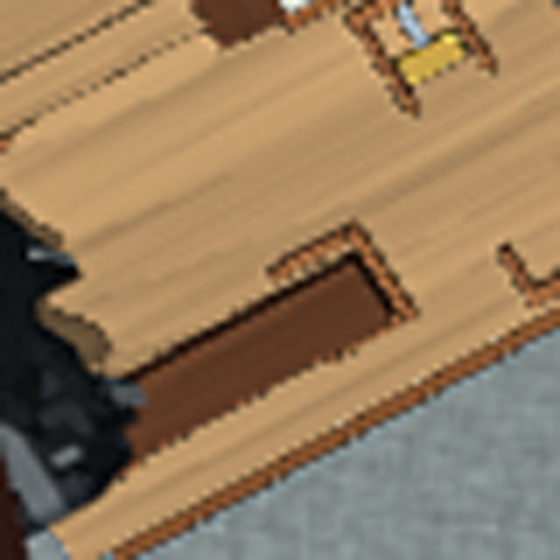

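View pics/q2.png

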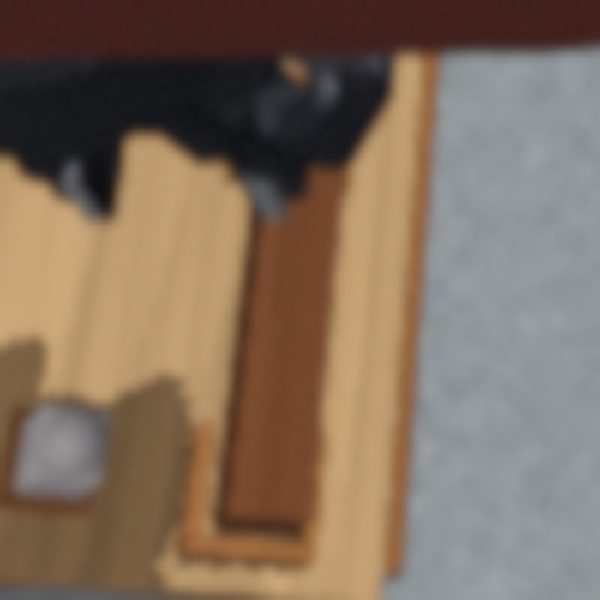

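Run:
```python
from h import *
def cloud(cam,tag):
    d=np.load(f'pics/{tag}_{cam}.npy');i=ctrl.camera_info(cam);K=np.array(i['K']);T=np.array(i['T'])
    v,u=np.mgrid[:400,:640];c=np.stack([(u-K[0,2])/K[0,0]*d,(v-K[1,2])/K[1,1]*d,d],-1)
    w=c@T[:3,:3].T+T[:3,3]-P0;return np.stack([w@EX,w@EY,w@EZ],-1)*1000,d
for cam in('top','side'):
    C,d=cloud(cam,'q');im=cv2.imread(f'pics/q_{cam}.png');h=cv2.cvtColor(im,cv2.COLOR_BGR2HSV)
    m=(d>0)&(C[...,0]>-75)&(C[...,0]<-25)&(C[...,1]>-25)&(C[...,1]<115)&(C[...,2]<40)&(C[...,2]>10)&(h[...,2]<150)&(h[...,1]>100)
    P=C[m];print(cam,len(P),P.min(0).round(1),P.max(0).round(1))
    A=np.c_[P[:,:2],np.ones(len(P))];q=np.linalg.lstsq(A,P[:,2],rcond=None)[0];print('slopes',q[:2].round(3),'z at centre',(q[0]*-48+q[1]*47+q[2]).round(1))
    fl=C[(d>0)&(abs(C[...,0]+10)<8)&(abs(C[...,1]-30)<40)&(C[...,2]<6)];print('floor z',np.median(fl[:,2]).round(2))
```

```text
top 439 [-67.4 -24.8  10.2] [-28.7  83.2  23.6]
slopes [-0.04   0.009] z at centre 17.8
floor z -0.0
side 806 [-65.4 -20.4  10. ] [-36.4 109.8  20.4]
slopes [-0.044 -0.003] z at centre 16.2
floor z -1.52
```

```bash
python3 go.py .6101 -.1464 .12 -40; python3 -c "
from h import *
print(onz('top',278,90,.11),onz('top',278,152,.05))"
```

```text
t 17.07 pos [0.48   0.2788 0.1554] tooly yaw 28.89 xdown [ 0.01   0.004 -1.   ] F [-0.7 -0.1  0.6] open 0.0387 q6 -0.11
shift units [ 0.874 -2.297 10.877] dist mm 446.1
turn units +13.78 or -58.22
[0.73773145 0.00356888 0.11      ] [0.60144268 0.00821525 0.05      ]
```

Request:
drive_tool:
  commands: "0.1 0 -0.25 1 1.3;0 0 -0.5 2 2.6;-0.1 0 -0.7 3 3.9;-0.2 0 -0.9 4 5.2;-0.2 0 -1.1 5 6.5;-0.2 0 -1.3 6 7.8;-0.2 0 -1.5 7 9.1;-0.2 0 -1.7 8 10.4"

```text
t: 17.73
tool_pos: [0.5714, -0.0376, 0.1482]
tool_rot: [1.503, 0.988, -1.505]
contact_force: [0.3, 1.1, -1.8]
opening: 0.0515
```

```bash
python3 go.py .6101 -.1464 .12 -40
```

```text
t 17.73 pos [ 0.5714 -0.0376  0.1482] tooly yaw -23.45 xdown [-0.001  0.    -1.   ] F [ 0.3  1.1 -1.8] open 0.0515 q6 0.21
shift units [0.703 1.971 2.111] dist mm 118.9
turn units +3.31 or -68.69
```

Request:
drive_tool:
  commands: "-0.2 0.3 0.7 0.7 1.2;-0.2 0.7 1.35 1.4 2.4;-0.2 0.7 1.97 2.1 3.3;-0.2 0.7 1.97 2.1 3.3;-0.2 0.7 1.97 2.1 3.3;-0.2 0.7 1.97 2.1 3.3;-0.2 0.7 1.97 2.1 3.3"

```text
t: 18.32
tool_pos: [0.6108, -0.1426, 0.1208]
tool_rot: [1.696, 0.8, -1.697]
contact_force: [0.2, -0.5, -0.5]
opening: 0.0509
```

```bash
python3 go.py .6101 -.1464 .0065 -40
```

```text
t 18.32 pos [ 0.6108 -0.1426  0.1208] tooly yaw -39.52 xdown [-0.001  0.001 -1.   ] F [ 0.2 -0.5 -0.5] open 0.0509 q6 0.34
shift units [2.857 0.048 0.085] dist mm 114.4
turn units +0.10 or -71.90
```

Request:
drive_tool:
  commands: "-0.2 0.8 0.05 0.085 0.1;-0.2 1.6 0.05 0.085 0.1;-0.2 2.1 0.05 0.085 0.1;-0.2 2.3 0.05 0.085 0.1;-0.2 2.3 0.05 0.085 0.1;-0.2 2.3 0.05 0.085 0.1"

```text
t: 18.82
tool_pos: [0.611, -0.147, 0.0299]
tool_rot: [1.703, 0.793, -1.702]
contact_force: [1.3, -0.5, 0.5]
opening: 0.0513
```

```bash
python3 go.py .6101 -.1464 .0065 -40
python3 -c "
from h import *
grab('r')
s=cv2.imread('pics/r_side.png');t=cv2.imread('pics/r_top.png')
cv2.imwrite('pics/r1.png',cv2.resize(t[110:190,290:390],None,fx=5,fy=5,interpolation=cv2.INTER_CUBIC)[:600])
cv2.imwrite('pics/r2.png',cv2.resize(s[140:220,240:340],None,fx=6,fy=6,interpolation=cv2.INTER_CUBIC)[:650,:800])"
```

```text
t 18.82 pos [ 0.611  -0.147   0.0299] tooly yaw -40.04 xdown [ 0.001 -0.    -1.   ] F [ 1.3 -0.5  0.5] open 0.0513 q6 0.34
shift units [ 0.585 -0.028  0.003] dist mm 23.400000000000002
turn units +71.99 or -0.01
```

View pics/r2.png

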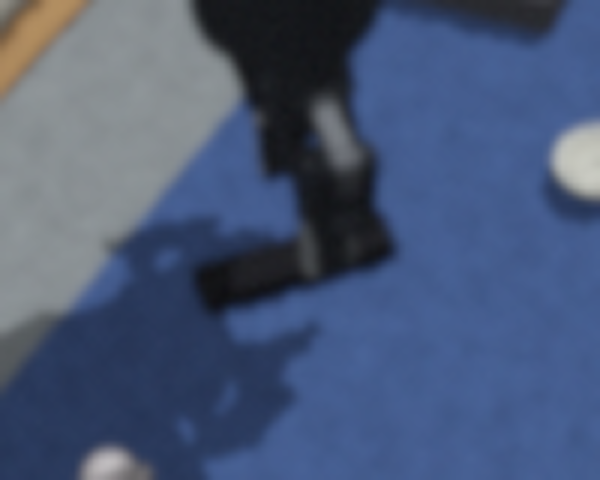

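Request:
drive_tool:
  commands: "-0.2 0.4 -0.02 0 0;-0.2 0.58 -0.02 0 0;-0.2 0.58 -0.02 0 0;-0.2 0.58 -0.02 0 0;0.9 0.58 -0.02 0 0;0.9 0.58 -0.02 0 0;0.9 0.58 -0.02 0 0;0.9 0.58 -0.02 0 0"
  newtons: 30

```text
t: 19.58
tool_pos: [0.6108, -0.1475, 0.007]
tool_rot: [1.704, 0.791, -1.702]
contact_force: [1.2, -0.1, 3.8]
opening: 0.0207
```

Request:
drive_tool:
  commands: "0.9 0 0 0 0;0.9 -0.5 0 0 0;0.9 -1 0 0 0;0.9 -2 0 0 0;0.9 -3 0 0 0;0.9 -3.5 0 0 0;0.9 -3.5 0 0 0"

```text
t: 20.17
tool_pos: [0.6136, -0.1485, 0.1533]
tool_rot: [1.709, 0.783, -1.693]
contact_force: [0.3, 0.8, 0.3]
opening: 0.0215
```

```bash
python3 go.py .6101 -.1464 .0065 -61
python3 -c "
from h import *
grab('s')
s=cv2.imread('pics/s_side.png');t=cv2.imread('pics/s_top.png')
cv2.imwrite('pics/s1.png',cv2.resize(t[90:190,280:400],None,fx=5,fy=5,interpolation=cv2.INTER_CUBIC)[:600])
cv2.imwrite('pics/s2.png',cv2.resize(s[100:200,240:340],None,fx=6,fy=6,interpolation=cv2.INTER_CUBIC)[:650,:800])"
```

```text
t 20.17 pos [ 0.6136 -0.1485  0.1533] tooly yaw -40.11 xdown [ 0.011 -0.004 -1.   ] F [0.3 0.8 0.3] open 0.0215 q6 0.34
shift units [ 3.669 -0.142  0.031] dist mm 146.9
turn units +4.18 or -67.82
```

View pics/s2.png

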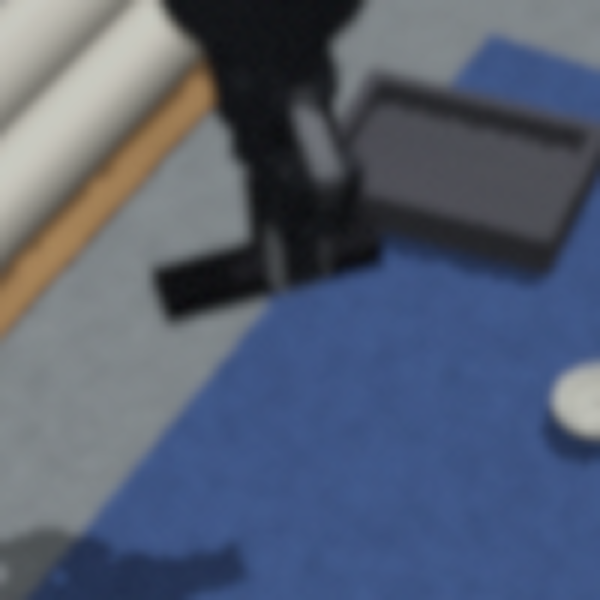

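View pics/s1.png

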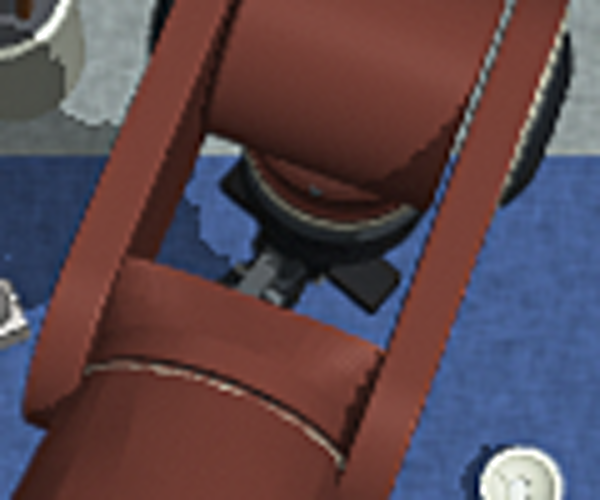

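Run:
```python
from h import *
o=ctrl.get_obs();tp=o['tool_pos'];print(tp)
g=lambda c:crop2px(c,6,(240,100));ax=np.array([np.cos(np.radians(50)),np.sin(np.radians(50)),0])
for z in(.1533-.0065,.142):
    a=onz('side',*g((170,321)),z);b=onz('side',*g((381,264)),z)
    print((a-np.r_[tp[:2],z])@ax*1000,(b-np.r_[tp[:2],z])@ax*1000,np.linalg.norm(a-b))
```

```text
[ 0.61036507 -0.14735793  0.14676135]
51.93124208603577 -34.53413760277326 0.08647822126579764
50.9942545768887 -36.14880959800233 0.0871560063995323
```

```bash
python3 go.py .5209 .3015 .17 -61
```

```text
t 20.27 pos [ 0.6104 -0.1474  0.1468] tooly yaw -40.11 xdown [ 0.002 -0.001 -1.   ] F [-1.1  0.8 -1.5] open 0.0210 q6 0.34
shift units [-0.592 -8.939 -7.141] dist mm 458.3
turn units +4.18 or -67.82
```

Request:
drive_tool:
  commands: "0.9 -0.3 -0.8 -0.6 0.5;0.9 -0.6 -1.6 -1.25 1;0.9 -0.6 -2.4 -1.9 1.5;0.9 -0.6 -3.2 -2.5 2;0.9 -0.6 -4 -3.2 2.5;0.9 -0.6 -4.8 -3.8 3;0.9 -0.6 -5.6 -4.5 3.5;0.9 -0.6 -6.4 -5.1 4.2"

```text
t: 20.93
tool_pos: [0.5435, 0.1753, 0.1668]
tool_rot: [1.936, 0.498, -1.945]
contact_force: [0.4, -0.1, -0.1]
opening: 0.021
```

```bash
python3 go.py .5209 .3015 .13 -61
```

```text
t 20.93 pos [0.5435 0.1753 0.1668] tooly yaw -61.26 xdown [-0.005 -0.001 -1.   ] F [ 0.4 -0.1 -0.1] open 0.0210 q6 1.25
shift units [ 0.92  -3.036 -1.026] dist mm 133.3
turn units +71.95 or -0.05
```

Request:
drive_tool:
  commands: "0.9 0 -0.9 -0.3 0;0.9 0.2 -1.8 -0.6 0;0.9 0.5 -2.7 -0.95 0;0.9 0.9 -3 -1.02 0;0.9 0.9 -3 -1.02 0;0.9 0.9 -3 -1.02 0;0.9 0.9 -3 -1.02 0"

```text
t: 21.52
tool_pos: [0.5229, 0.2975, 0.1325]
tool_rot: [1.936, 0.498, -1.941]
contact_force: [0.5, 0.1, -0.0]
opening: 0.0209
```

```bash
python3 go.py .5209 .3015 .105 -61
python3 -c "
from h import *
grab('u')
s=cv2.imread('pics/u_side.png');t=cv2.imread('pics/u_top.png')
cv2.imwrite('pics/u1.png',cv2.resize(t[100:230,110:240],None,fx=5,fy=5,interpolation=cv2.INTER_CUBIC)[:650])
cv2.imwrite('pics/u2.png',cv2.resize(s[240:400,120:280],None,fx=4,fy=4,interpolation=cv2.INTER_CUBIC)[:640,:800])"
```

```text
t 21.52 pos [0.5229 0.2975 0.1325] tooly yaw -61.14 xdown [-0.002 -0.001 -1.   ] F [ 0.5  0.1 -0. ] open 0.0209 q6 1.46
shift units [ 0.688 -0.112 -0.007] dist mm 27.900000000000002
turn units +71.97 or -0.03
```

View pics/u2.png

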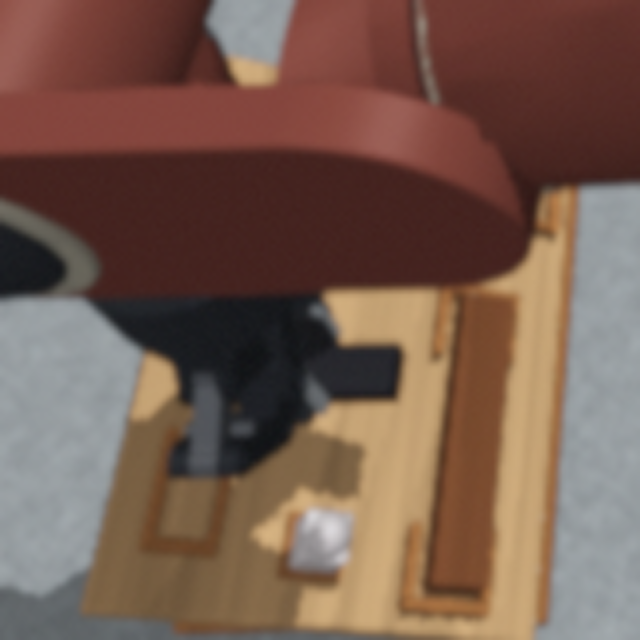

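View pics/u1.png

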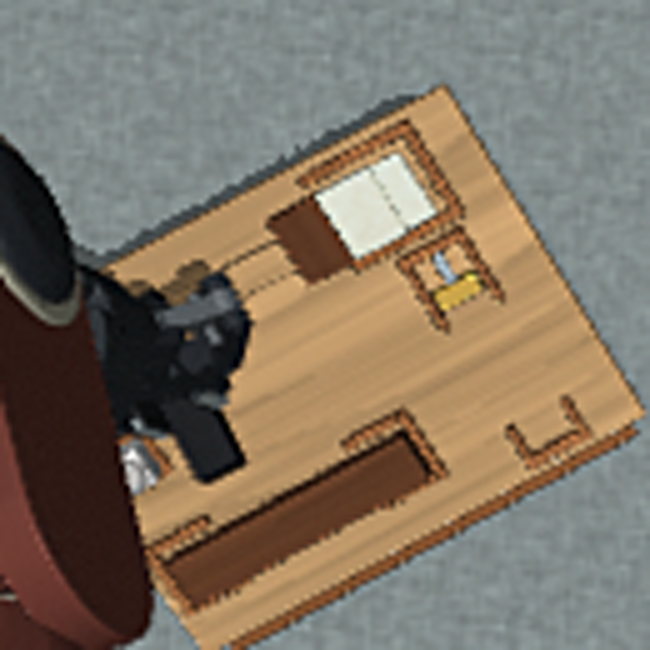

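```bash
python3 go.py .5330 .1653 .10 -61
```

```text
t 21.62 pos [0.5241 0.2974 0.1342] tooly yaw -61.21 xdown [ 0. -0. -1.] F [-0.5  0.5 -0.7] open 0.0208 q6 1.46
shift units [0.856 3.002 1.395] dist mm 136.8
turn units +71.96 or -0.04
```

Request:
drive_tool:
  commands: "0.9 0 0.9 0.4 0;0.9 0 1.8 0.8 0;0.9 0.2 2.6 1.2 0;0.9 0.5 3 1.4 0;0.9 0.8 3 1.4 0;0.9 0.8 3 1.4 0;0.9 0.8 3 1.4 0;0.9 0.8 3 1.4 0"

```text
t: 22.28
tool_pos: [0.5328, 0.167, 0.1027]
tool_rot: [1.94, 0.5, -1.937]
contact_force: [-0.9, -0.4, 0.9]
opening: 0.0207
```

```bash
python3 go.py .5330 .1653 .10 -61
python3 -c "
from h import *
grab('v')
s=cv2.imread('pics/v_side.png');t=cv2.imread('pics/v_top.png')
cv2.imwrite('pics/v1.png',cv2.resize(t[120:210,160:260],None,fx=7,fy=7,interpolation=cv2.INTER_CUBIC)[:650])
cv2.imwrite('pics/v2.png',cv2.resize(s[240:360,180:290],None,fx=5,fy=5,interpolation=cv2.INTER_CUBIC)[:640,:800])"
python3 go.py .5330 .1653 .10 -61
```

```text
t 22.28 pos [0.5328 0.167  0.1027] tooly yaw -61.09 xdown [ 0.001  0.001 -1.   ] F [-0.9 -0.4  0.9] open 0.0207 q6 1.24
shift units [0.067 0.04  0.017] dist mm 3.2
turn units +71.98 or -0.02
t 22.38 pos [0.533  0.1674 0.1029] tooly yaw -61.04 xdown [ 0.002  0.    -1.   ] F [ 0.3 -0.1  1.3] open 0.0207 q6 1.24
shift units [0.073 0.045 0.025] dist mm 3.6
turn units +71.99 or -0.01
```

View pics/v2.png

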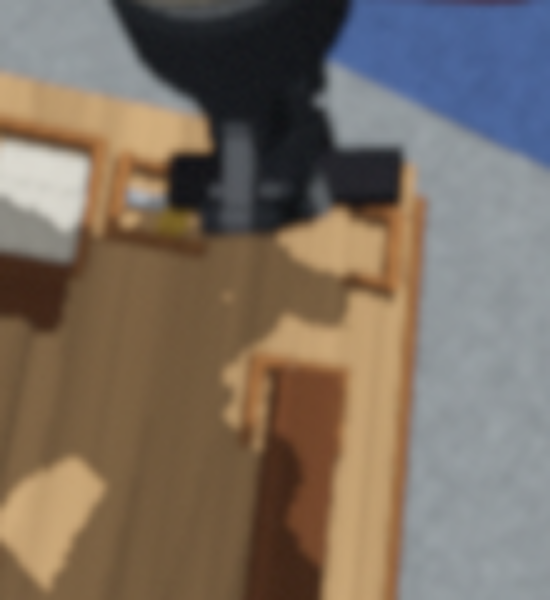

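View pics/v1.png

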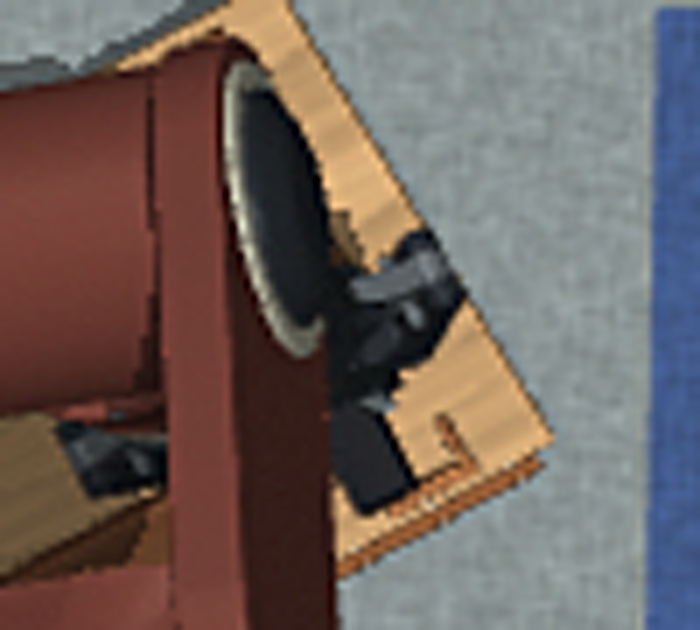

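Run:
```python
from h import *
g=lambda c:crop2px(c,5,(180,240));f=lambda c:crop2px(c,7,(160,120))
tp=np.array([.5328,.167,.1027]);print('tcp h,y',(tp-P0)@HU*1000,(tp-P0)@EY*1000)
def hy(cam,px,z):
    p=onz(cam,*px,z)-P0;return (p@HU*1000).round(1),(p@EY*1000).round(1)
print('near bottom edge',[hy('side',g(c),.0962) for c in((168,205),(402,203))])
print('far top edge',[hy('side',g(c),.1102) for c in((172,152),(398,150))])
print('top cam: lower end top face corners',[hy('top',f(c),.1102) for c in((372,515),(416,482))], 'far side edge',hy('top',f((388,405)),.1102))
print('wall corners side: slot lower wall',[ontray('side',*g(c),.009).round(1) for c in((390,205),(385,282),(350,280))])
print('top: strip tip -y',[ontray('top',*f(c),.009).round(1) for c in((437,420),(462,462))],'wall inner',[ontray('top',*f(c),.009).round(1) for c in((462,462),(420,482))])
# from earlier frame u/l top, slot strips (crop 5x off 110,100): 
f5=lambda c:crop2px(c,5,(110,100))
print('u: lower wall inner line',[ontray('top',*f5(c),.009).round(1) for c in((535,458),(577,432))],'tips',[ontray('top',*f5(c),.009).round(1) for c in((510,430),(517,426),(563,402),(572,398))])
print('u: upper strips tips',[ontray('top',*f5(c),.009).round(1) for c in((441,328),(500,298))],'stop face',[ontray('top',*f5(c),.012).round(1) for c in((440,308),(482,285))])
```

```text
tcp h,y -50.852247187389956 -75.85735927378826
near bottom edge [(np.float64(2.9), np.float64(-69.5)), (np.float64(-87.6), np.float64(-68.3))]
far top edge [(np.float64(0.5), np.float64(-85.0)), (np.float64(-86.6), np.float64(-83.8))]
top cam: lower end top face corners [(np.float64(-92.7), np.float64(-70.3)), (np.float64(-90.1), np.float64(-88.1))] far side edge (np.float64(-62.9), np.float64(-91.8))
wall corners side: slot lower wall [array([-78.2, -97.7]), array([-78.9, -63.6]), array([-63.8, -61.5])]
top: strip tip -y [array([-63.2, -94.2]), array([-81.2, -93.8])] wall inner [array([-81.2, -93.8]), array([-80.2, -77.5])]
u: lower wall inner line [array([-82.8, -67.6]), array([-81.4, -92.1])] tips [array([-64. , -64.7]), array([-63.9, -68.7]), array([-64.4, -94.1]), array([-64.8, -98.9])]
u: upper strips tips [array([ -2.7, -63.4]), array([ -3.6, -95.1])] stop face [array([  6.8, -68.7]), array([  6.9, -91.5])]
```

Request:
drive_tool:
  commands: "0.9 0.3 0.045 0 0;0.9 0.6 0.045 0 0;0.9 0.7 0.045 0 0;0.9 0.7 0.045 0 0;0.9 0.7 0.045 0 0"

```text
t: 22.8
tool_pos: [0.5323, 0.1647, 0.073]
tool_rot: [1.936, 0.5, -1.941]
contact_force: [-1.0, -1.0, 1.1]
opening: 0.0209
```

```bash
cat > st.py <<'E'
from h import *
o=ctrl.get_obs();p=o['tool_pos']-P0;F=o['contact_force']
print('t %.2f h %.1f y %.1f z %.4f'%(o['t'],p@HU*1000,p@EY*1000,o['tool_pos'][2]),'F h %.1f y %.1f z %.1f'%(F@HU,F@EY,F[2]),'tq',o['wrist_torque'].round(2),'open %.4f'%o['opening'])
E
python3 st.py; python3 go.py .5330 .1653 .10 -61
```

```text
t 22.80 h -52.4 y -77.6 z 0.0730 F h -1.3 y -0.4 z 1.1 tq [-0.11  0.27  0.03] open 0.0209
t 22.80 pos [0.5323 0.1647 0.073 ] tooly yaw -61.10 xdown [-0.003 -0.001 -1.   ] F [-1.  -1.   1.1] open 0.0209 q6 1.23
shift units [-0.675 -0.005 -0.02 ] dist mm 27.0
turn units +71.98 or -0.02
```

Request:
drive_tool:
  commands: "0.9 0.1 0 0 0;0.9 0.2 0 0 0;0.9 0.2 0 0 0;0.9 0.2 0 0 0"

```text
t: 23.13
tool_pos: [0.5329, 0.1648, 0.0656]
tool_rot: [1.938, 0.5, -1.94]
contact_force: [-2.7, -1.4, 2.1]
opening: 0.0207
```

```bash
python3 st.py;python3 -c "
from h import *
grab('w')
s=cv2.imread('pics/w_side.png');t=cv2.imread('pics/w_top.png')
cv2.imwrite('pics/w1.png',cv2.resize(t[120:210,160:260],None,fx=7,fy=7,interpolation=cv2.INTER_CUBIC)[:650])
cv2.imwrite('pics/w2.png',cv2.resize(s[240:360,180:290],None,fx=5,fy=5,interpolation=cv2.INTER_CUBIC)[:640,:800])"
python3 st.py
```

```text
t 23.13 h -51.8 y -77.8 z 0.0656 F h -3.0 y 0.1 z 2.1 tq [-0.1   0.41  0.06] open 0.0207
t 23.23 h -51.8 y -77.8 z 0.0657 F h -3.9 y 0.2 z 2.0 tq [-0.07  0.39  0.06] open 0.0209
```

View pics/w2.png

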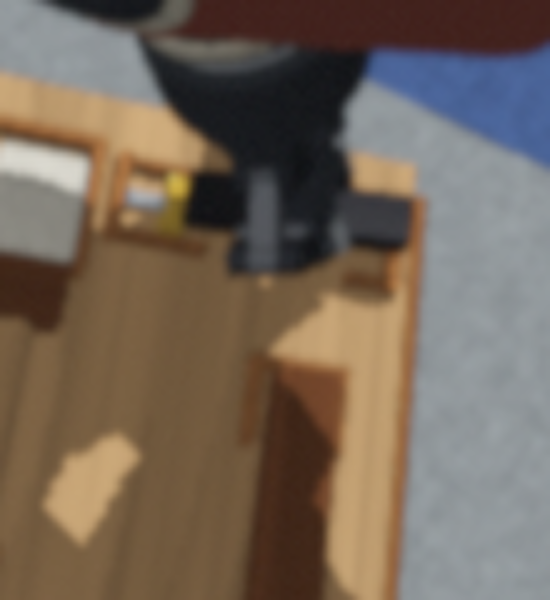

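Request:
drive_tool:
  commands: "0.9 0 0 -0.06 0;0.9 0.1 0 -0.06 0;0.9 0.2 0 -0.06 0;0.9 0.2 0 -0.06 0"

```text
t: 23.57
tool_pos: [0.5347, 0.1658, 0.0572]
tool_rot: [1.937, 0.499, -1.941]
contact_force: [-4.7, -2.0, 4.8]
opening: 0.021
```

```bash
python3 st.py
```

```text
t 23.57 h -49.8 y -77.9 z 0.0572 F h -5.1 y 0.5 z 4.8 tq [-0.18  0.5   0.08] open 0.0210
```

Request:
drive_tool:
  commands: "0.9 0 0 0.1 0;0.9 0.1 0 0.1 0;0.9 0.2 0 0.1 0;0.9 0.2 0 0.1 0"

```text
t: 23.9
tool_pos: [0.533, 0.1643, 0.0509]
tool_rot: [1.941, 0.499, -1.936]
contact_force: [-0.1, -0.2, 2.6]
opening: 0.0209
```

```bash
python3 st.py;python3 -c "
from h import *
grab('x')
s=cv2.imread('pics/x_side.png');t=cv2.imread('pics/x_top.png')
cv2.imwrite('pics/x1.png',cv2.resize(t[120:210,160:260],None,fx=7,fy=7,interpolation=cv2.INTER_CUBIC)[:650])
cv2.imwrite('pics/x2.png',cv2.resize(s[240:360,180:290],None,fx=5,fy=5,interpolation=cv2.INTER_CUBIC)[:640,:800])"
python3 st.py
```

```text
t 23.90 h -52.0 y -78.3 z 0.0509 F h -0.2 y -0.1 z 2.6 tq [-0.06  0.08  0.03] open 0.0209
t 24.00 h -52.1 y -78.3 z 0.0507 F h 0.0 y 0.3 z 3.5 tq [-0.07  0.1  -0.04] open 0.0210
```

View pics/x2.png

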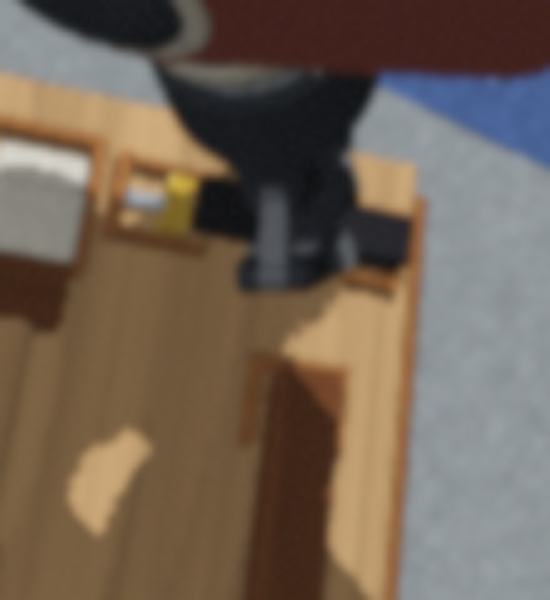

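View pics/x1.png

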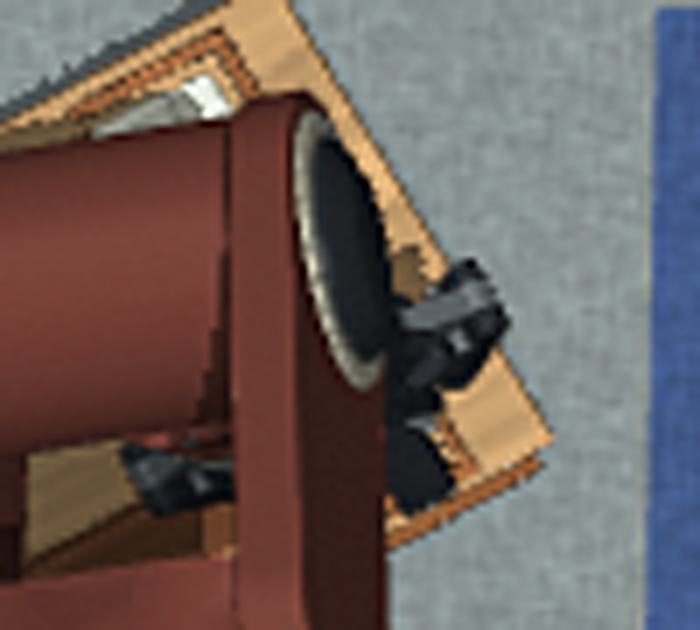

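```bash
cat > inkpitch.py <<'E'
import sys
from h import *
def run(tag):
  for cam,(x0,y0,x1,y1) in(('side',(215,270,268,300)),('top',(205,170,235,200))):
    d=np.load(f'pics/{tag}_{cam}.npy');im=cv2.imread(f'pics/{tag}_{cam}.png')
    i=ctrl.camera_info(cam);K=np.array(i['K']);T=np.array(i['T']);v,u=np.mgrid[:400,:640]
    w=np.stack([(u-K[0,2])/K[0,0]*d,(v-K[1,2])/K[1,1]*d,d],-1)@T[:3,:3].T+T[:3,3]-P0
    H=w@HU*1000;Y=w@EY*1000;Z=(w[...,2]+P0[2])*1000;E=w@EZ*1000
    m=(d>0)&(im.max(2)<60)&(Y>-92)&(Y<-68)&(E<45)&(E>8)&(H>-100)&(H<10)
    P=np.stack([H,Y,Z,E],-1)[m]
    for a in range(-100,10,8):
        s=P[(P[:,0]>=a)&(P[:,0]<a+8)]
        if len(s)>3:print(cam,a+4,len(s),'z max/med',np.percentile(s[:,2],90).round(1),np.median(s[:,2]).round(1),'height over floor',np.percentile(s[:,3],90).round(1))
run(sys.argv[1])
E
python3 inkpitch.py x
```

```text
side -80 22 z max/med 44.8 43.6 height over floor 22.4
side -72 38 z max/med 50.1 46.8 height over floor 23.2
side -64 36 z max/med 58.1 51.9 height over floor 26.0
side -56 9 z max/med 60.0 54.7 height over floor 26.0
side -24 21 z max/med 77.0 75.9 height over floor 23.1
side -16 45 z max/med 82.2 79.1 height over floor 22.7
side -8 35 z max/med 84.4 82.8 height over floor 21.8
top -80 28 z max/med 47.3 44.8 height over floor 25.5
top -72 32 z max/med 51.4 48.8 height over floor 25.1
top -64 24 z max/med 56.6 53.8 height over floor 25.4
```

Run:
```python
from h import *
s=cv2.imread('pics/x_side.png');t=cv2.imread('pics/x_top.png')
cv2.imwrite('pics/x3.png',cv2.resize(s[262:305,195:270],None,fx=10,fy=10,interpolation=cv2.INTER_CUBIC))
# undisturbed slot from u? use 'l' side (unshadowed stop) 
l=cv2.imread('pics/v_side.png');a=cv2.imread('pics/a_side.png')
cv2.imwrite('pics/x4.png',cv2.resize(a[262:305,195:270],None,fx=10,fy=10,interpolation=cv2.INTER_CUBIC))
```

```text
(no output)
```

View pics/x3.png

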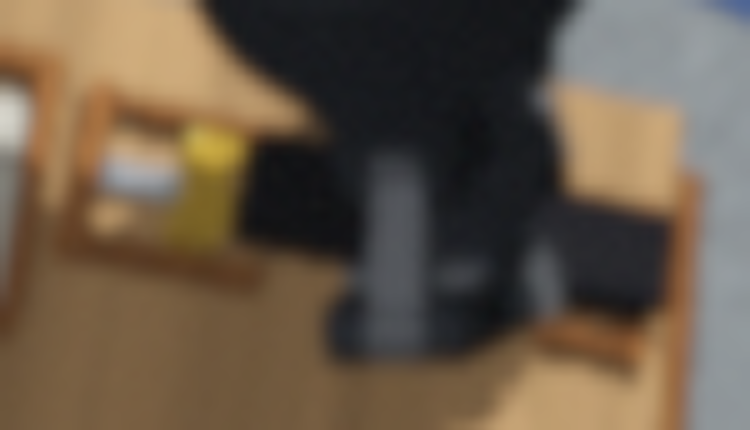

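View pics/x4.png

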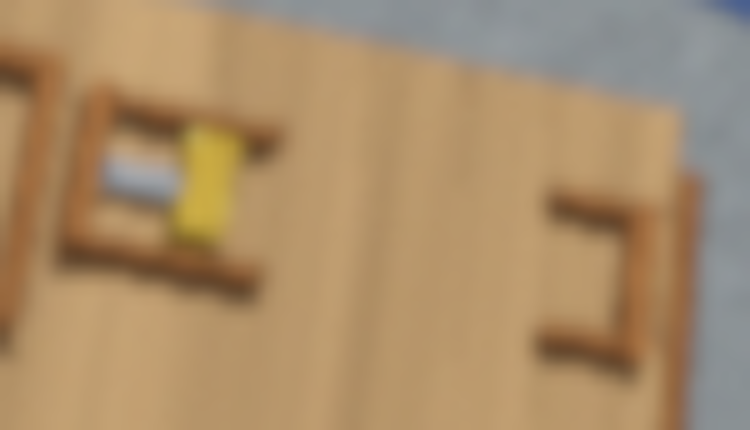

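Request:
drive_tool:
  commands: "0.9 0.05 0 0 0;0.9 0.1 0 0 0;0.9 0.1 0 0 0"

```text
t: 24.25
tool_pos: [0.5343, 0.1646, 0.0481]
tool_rot: [1.944, 0.499, -1.934]
contact_force: [0.4, 2.2, 9.2]
opening: 0.0209
```

```bash
python3 st.py;python3 -c "
from h import *
grab('y')
s=cv2.imread('pics/y_side.png')
cv2.imwrite('pics/y3.png',cv2.resize(s[262:305,195:270],None,fx=10,fy=10,interpolation=cv2.INTER_CUBIC))"
python3 st.py;python3 inkpitch.py y
```

```text
t 24.25 h -50.7 y -78.7 z 0.0481 F h 1.4 y 1.7 z 9.2 tq [-0.05  0.1  -0.04] open 0.0209
t 24.35 h -50.7 y -78.7 z 0.0482 F h 0.1 y -0.0 z 9.5 tq [0.01 0.05 0.03] open 0.0208
side -80 22 z max/med 45.5 43.5 height over floor 23.0
side -72 38 z max/med 47.8 46.1 height over floor 22.0
side -64 38 z max/med 53.3 50.3 height over floor 21.8
side -56 10 z max/med 62.1 54.5 height over floor 27.9
side -24 19 z max/med 72.5 69.9 height over floor 18.9
side -16 41 z max/med 76.3 73.8 height over floor 17.5
side -8 43 z max/med 79.5 77.5 height over floor 17.5
side 0 6 z max/med 78.4 76.6 height over floor 13.9
top -88 5 z max/med 45.6 43.0 height over floor 26.4
top -80 30 z max/med 47.0 43.4 height over floor 24.7
top -72 32 z max/med 50.0 47.8 height over floor 23.9
top -64 27 z max/med 59.1 52.7 height over floor 26.8
top -56 4 z max/med 56.4 55.8 height over floor 23.2
```

View pics/y3.png

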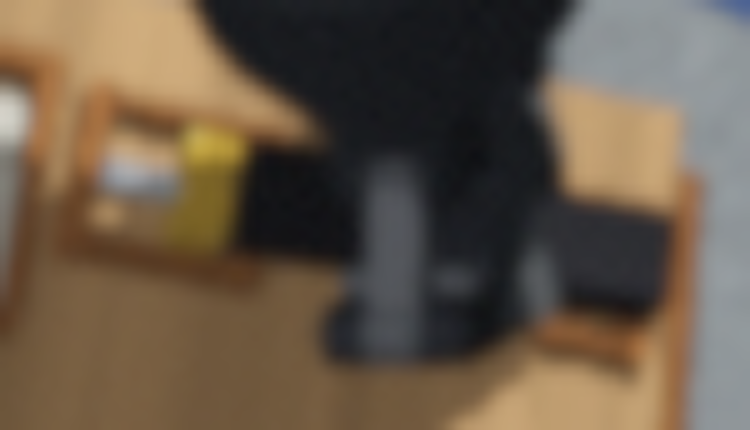

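Request:
drive_tool:
  commands: "0.9 -0.04 0 -0.08 0;0.9 -0.08 0 -0.15 0;0.9 -0.12 0 -0.23 0;0.9 -0.16 0 -0.3 0;0.9 -0.16 0 -0.3 0;0.9 -0.16 0 -0.3 0"

```text
t: 24.85
tool_pos: [0.5403, 0.1691, 0.0502]
tool_rot: [1.934, 0.499, -1.944]
contact_force: [-3.2, -3.7, -0.8]
opening: 0.021
```

```bash
python3 st.py;python3 -c "
from h import *
grab('z')
s=cv2.imread('pics/z_side.png')
cv2.imwrite('pics/z3.png',cv2.resize(s[262:305,195:270],None,fx=10,fy=10,interpolation=cv2.INTER_CUBIC))"
python3 st.py;python3 inkpitch.py z
```

```text
t 24.85 h -43.3 y -77.6 z 0.0502 F h -4.6 y -1.7 z -0.8 tq [-0.42  0.59 -0.01] open 0.0210
t 24.95 h -42.8 y -77.6 z 0.0506 F h -5.0 y -0.3 z -1.2 tq [-0.37  0.62 -0.01] open 0.0207
side -72 22 z max/med 46.6 45.1 height over floor 20.1
side -64 32 z max/med 50.1 48.6 height over floor 20.0
side -56 38 z max/med 60.0 52.6 height over floor 23.7
side -48 15 z max/med 62.9 56.4 height over floor 23.7
side -16 6 z max/med 75.4 74.2 height over floor 17.2
side -8 37 z max/med 78.7 76.8 height over floor 16.4
side 0 38 z max/med 82.6 79.7 height over floor 15.9
top -80 6 z max/med 45.2 44.6 height over floor 22.4
top -72 33 z max/med 49.7 47.3 height over floor 23.5
top -64 29 z max/med 53.7 50.5 height over floor 22.8
top -56 23 z max/med 56.5 53.4 height over floor 22.1
top -48 9 z max/med 59.9 56.8 height over floor 21.6
```

View pics/z3.png

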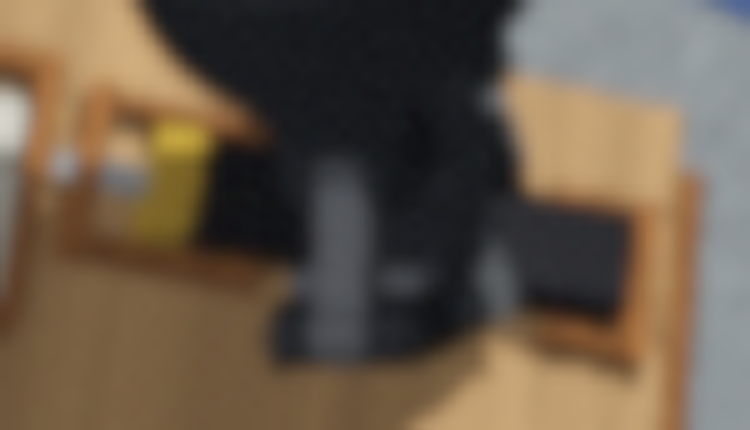

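Run:
```python
from h import *
g=lambda c:crop2px(c,10,(195,262))
for e in(.005,.007,.009):print('lower end bottom near corner',ontray('side',*g((620,318)),e).round(1),'top near',ontray('side',*g((630,230)),e+.014).round(1))
print('wall inner (a) top edge',[ontray('side',*g(c),.009).round(1) for c in((620,215),(612,335))],'stop face a',[ontray('side',*g(c),.012).round(1) for c in((243,140),(228,215))],'stop now',[ontray('side',*g(c),.012).round(1) for c in((213,140),(200,215))])
print('upper end', ontray('side',*g((200,245)),.003).round(1))
```

```text
lower end bottom near corner [-79.8 -71.1] top near [-75.1 -84. ]
lower end bottom near corner [-79.  -70.2] top near [-74.3 -83. ]
lower end bottom near corner [-78.3 -69.2] top near [-73.6 -82.1]
wall inner (a) top edge [array([-76.3, -91.7]), array([-76.9, -65.3])] stop face a [array([  5.7, -89.3]), array([  6.3, -73. ])] stop now [array([ 11.6, -88. ]), array([ 11.8, -71.8])]
upper end [  8.6 -69.8]
```

Request:
drive_tool:
  commands: "0.9 -0.03 0 -0.06 0;0.9 -0.07 0 -0.12 0;0.9 -0.07 0 -0.12 0;0.9 -0.07 0 -0.12 0"

```text
t: 25.28
tool_pos: [0.5445, 0.1715, 0.0533]
tool_rot: [1.933, 0.499, -1.944]
contact_force: [-5.0, -3.6, -2.7]
opening: 0.0212
```

```bash
python3 st.py;python3 -c "
from h import *
grab('za')
s=cv2.imread('pics/za_side.png')
cv2.imwrite('pics/za3.png',cv2.resize(s[262:305,195:270],None,fx=10,fy=10,interpolation=cv2.INTER_CUBIC))"
python3 st.py;python3 inkpitch.py za
```

```text
t 25.28 h -38.4 y -77.6 z 0.0533 F h -6.1 y -0.8 z -2.7 tq [-0.65  0.9  -0.07] open 0.0212
t 25.38 h -38.5 y -77.6 z 0.0532 F h -6.5 y -0.5 z -2.1 tq [-0.58  0.86 -0.03] open 0.0211
side -72 5 z max/med 47.9 47.4 height over floor 20.2
side -64 33 z max/med 51.0 49.1 height over floor 19.8
side -56 30 z max/med 55.0 52.9 height over floor 19.6
side -48 36 z max/med 73.5 57.2 height over floor 32.3
side -40 4 z max/med 62.2 60.5 height over floor 20.3
side -8 15 z max/med 78.8 78.2 height over floor 16.0
side 0 42 z max/med 83.4 81.1 height over floor 16.3
side 8 20 z max/med 84.6 83.9 height over floor 15.6
top -72 16 z max/med 49.1 46.6 height over floor 22.5
top -64 32 z max/med 52.7 49.9 height over floor 23.0
top -56 31 z max/med 56.7 54.4 height over floor 23.1
top -48 23 z max/med 61.8 57.7 height over floor 22.5
```

View pics/za3.png

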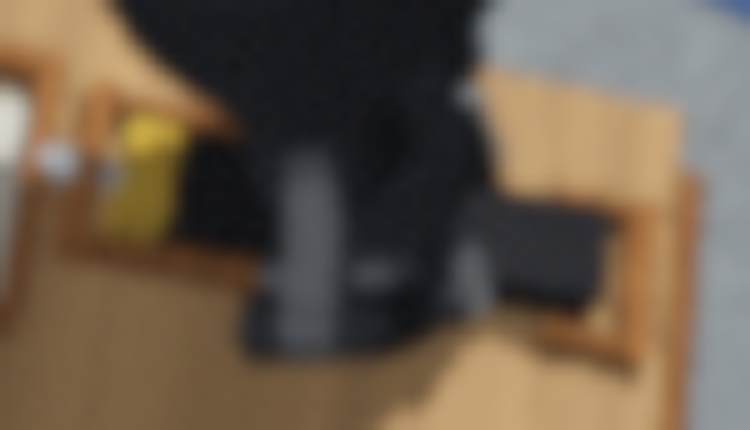

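Request:
drive_tool:
  commands: "0.9 0.05 0 0 0;0.9 0.1 0 0 0;0.9 0.15 0 0 0;0.9 0.15 0 0 0"

```text
t: 25.72
tool_pos: [0.5453, 0.1718, 0.0484]
tool_rot: [1.936, 0.499, -1.942]
contact_force: [-7.1, -2.9, 1.8]
opening: 0.0209
```

```bash
python3 st.py;python3 -c "
from h import *
grab('zb')
s=cv2.imread('pics/zb_side.png')
cv2.imwrite('pics/zb3.png',cv2.resize(s[262:305,195:270],None,fx=10,fy=10,interpolation=cv2.INTER_CUBIC))"
python3 st.py;python3 inkpitch.py zb
```

```text
t 25.72 h -37.6 y -77.7 z 0.0484 F h -7.6 y 0.9 z 1.8 tq [-0.43  0.86  0.1 ] open 0.0209
t 25.82 h -37.6 y -77.7 z 0.0485 F h -7.0 y 1.1 z 1.0 tq [-0.43  0.82  0.03] open 0.0209
side -64 32 z max/med 44.4 42.7 height over floor 14.3
side -56 34 z max/med 48.7 47.6 height over floor 15.2
side -48 40 z max/med 72.3 52.1 height over floor 30.5
side -40 7 z max/med 55.9 54.3 height over floor 14.0
side -8 17 z max/med 76.2 74.1 height over floor 13.9
side 0 44 z max/med 80.8 78.9 height over floor 13.6
side 8 18 z max/med 82.9 81.9 height over floor 13.9
top -72 11 z max/med 42.7 40.0 height over floor 16.1
top -64 32 z max/med 46.6 44.0 height over floor 17.6
top -56 30 z max/med 52.9 47.9 height over floor 16.7
top -48 21 z max/med 56.8 53.8 height over floor 17.9
top -40 4 z max/med 57.4 55.5 height over floor 15.5
```

View pics/zb3.png

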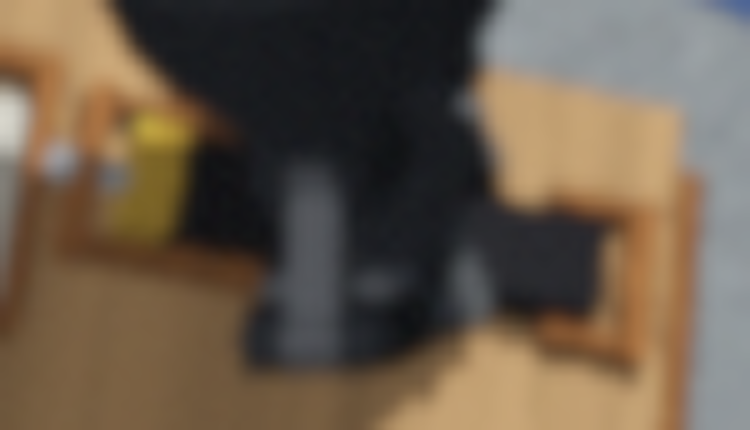

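Request:
drive_tool:
  commands: "0.9 0.05 0 0.03 0;0.9 0.07 0 0.06 0;0.9 0.07 0 0.06 0"

```text
t: 26.07
tool_pos: [0.5453, 0.1717, 0.0479]
tool_rot: [1.942, 0.5, -1.937]
contact_force: [-5.2, -1.1, 6.0]
opening: 0.0208
```

```bash
python3 st.py
```

```text
t 26.07 h -37.6 y -77.8 z 0.0479 F h -5.0 y 1.5 z 6.0 tq [0.03 0.64 0.09] open 0.0208
```

Request:
drive_tool:
  commands: "0.4 0 0 0 0;0.3 0 0 0 0;0.2 0 0 0 0;0.2 -0.3 0 0 0;0.2 -0.8 0 0 0;0.2 -1.5 0 0 0;0.2 -2 0 0 0;0.2 -2 0 0 0"

```text
t: 26.73
tool_pos: [0.5483, 0.1717, 0.133]
tool_rot: [1.95, 0.499, -1.928]
contact_force: [0.6, -0.9, -0.1]
opening: 0.0344
```

```bash
python3 st.py;python3 -c "
from h import *
grab('zc')
s=cv2.imread('pics/zc_side.png')
cv2.imwrite('pics/zc3.png',cv2.resize(s[262:305,195:270],None,fx=10,fy=10,interpolation=cv2.INTER_CUBIC))"
python3 st.py;python3 inkpitch.py zc
```

```text
t 26.73 h -35.0 y -79.2 z 0.1330 F h 0.0 y -1.1 z -0.1 tq [-0.04 -0.07 -0.02] open 0.0344
t 26.83 h -37.7 y -78.3 z 0.1280 F h -0.6 y -0.9 z -0.6 tq [-0.    0.03 -0.03] open 0.0337
side -72 17 z max/med 39.7 37.8 height over floor 14.0
side -64 38 z max/med 44.0 41.1 height over floor 13.9
side -56 35 z max/med 48.8 46.5 height over floor 14.5
side -48 36 z max/med 52.7 50.7 height over floor 13.9
side -40 38 z max/med 57.9 55.3 height over floor 13.8
side -32 33 z max/med 62.2 60.6 height over floor 14.1
side -24 39 z max/med 66.4 64.2 height over floor 13.4
side -16 30 z max/med 70.9 69.0 height over floor 13.9
side -8 31 z max/med 76.0 73.7 height over floor 13.8
side 0 19 z max/med 78.3 77.0 height over floor 13.0
top -72 30 z max/med 41.9 38.4 height over floor 16.4
top -64 34 z max/med 45.4 43.1 height over floor 15.8
top -56 33 z max/med 51.7 47.6 height over floor 17.2
top -48 32 z max/med 56.0 52.6 height over floor 16.5
top -40 33 z max/med 59.9 57.0 height over floor 15.9
top -32 31 z max/med 65.0 62.6 height over floor 17.2
top -24 22 z max/med 70.1 65.9 height over floor 16.4
top -16 5 z max/med 69.9 68.4 height over floor 14.4
```

View pics/zc3.png

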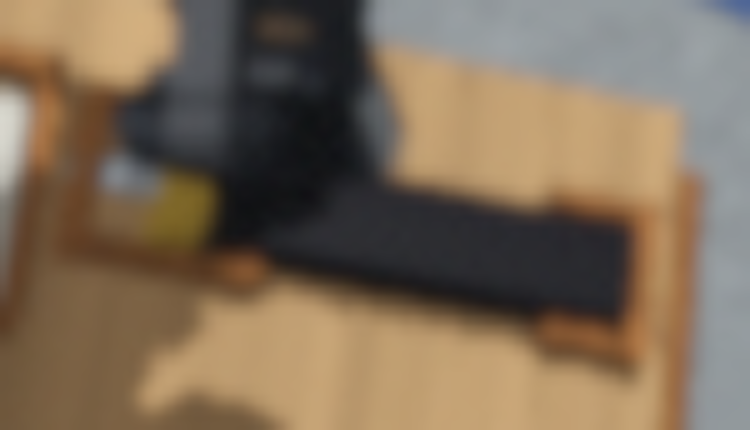

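Request:
drive_tool:
  commands: "0.2 -1 0.3 0 0;0.2 -2 0.8 0.3 0;0.2 -2.5 1.6 0.8 0;0.2 -2.5 2.4 1.2 0;0.2 -2.5 3.2 1.6 0;0.2 -2.5 4 2 0;0.2 -2.5 4.8 2.3 0;0.2 -2.5 5.6 2.5 0"

```text
t: 27.5
tool_pos: [0.5639, -0.0751, 0.2244]
tool_rot: [1.937, 0.5, -1.942]
contact_force: [1.0, 0.5, -0.2]
opening: 0.034
```

Request:
drive_tool:
  commands: "0.2 0 0.9 0 0;0.2 0 1.8 0 0;0.2 0 2.7 0 0;0.2 0 3 0 0;0.2 0 3 0 0"

```text
t: 27.92
tool_pos: [0.623, -0.1808, 0.2238]
tool_rot: [1.939, 0.499, -1.944]
contact_force: [0.2, -0.4, -0.0]
opening: 0.0341
```

```bash
python3 st.py;python3 -c "
from h import *
grab('zd')
s=cv2.imread('pics/zd_side.png');t=cv2.imread('pics/zd_top.png')
cv2.imwrite('pics/zd1.png',cv2.resize(t[105:235,95:245],None,fx=5,fy=5,interpolation=cv2.INTER_CUBIC)[:600])
cv2.imwrite('pics/zd2.png',cv2.resize(s[250:400,135:275],None,fx=4,fy=4,interpolation=cv2.INTER_CUBIC))"
python3 inkpitch.py zd
```

```text
t 27.92 h -140.6 y -423.8 z 0.2238 F h -0.0 y -0.5 z -0.0 tq [0.01 0.02 0.01] open 0.0341
side -72 36 z max/med 39.7 36.6 height over floor 14.3
side -64 41 z max/med 43.6 41.5 height over floor 14.1
side -56 43 z max/med 48.7 45.9 height over floor 13.6
side -48 41 z max/med 53.1 50.5 height over floor 14.0
side -40 41 z max/med 57.6 55.4 height over floor 13.7
side -32 41 z max/med 62.1 59.9 height over floor 13.8
side -24 45 z max/med 67.7 64.4 height over floor 14.1
side -16 43 z max/med 71.6 69.3 height over floor 13.9
side -8 42 z max/med 76.2 74.0 height over floor 14.3
side 0 26 z max/med 79.3 77.0 height over floor 13.7
top -80 5 z max/med 39.2 36.8 height over floor 16.8
top -72 31 z max/med 42.0 38.5 height over floor 16.5
top -64 33 z max/med 47.3 42.6 height over floor 17.3
top -56 31 z max/med 50.6 48.2 height over floor 16.8
top -48 30 z max/med 55.8 51.8 height over floor 17.6
top -40 35 z max/med 59.4 56.3 height over floor 16.4
top -32 34 z max/med 64.3 61.7 height over floor 16.5
top -24 31 z max/med 69.7 66.7 height over floor 17.4
top -16 34 z max/med 73.5 70.4 height over floor 16.1
top -8 35 z max/med 78.6 76.1 height over floor 16.5
top 0 18 z max/med 79.7 78.4 height over floor 14.5
```

View pics/zd1.png

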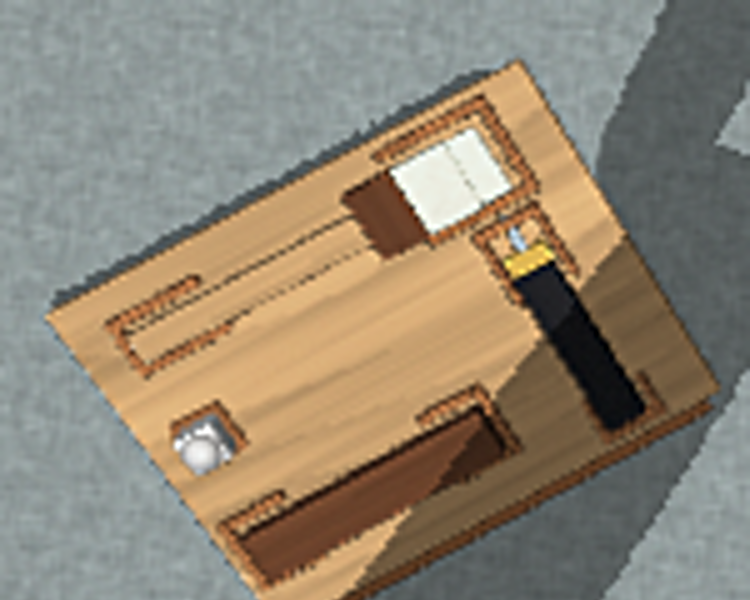

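View pics/zd2.png

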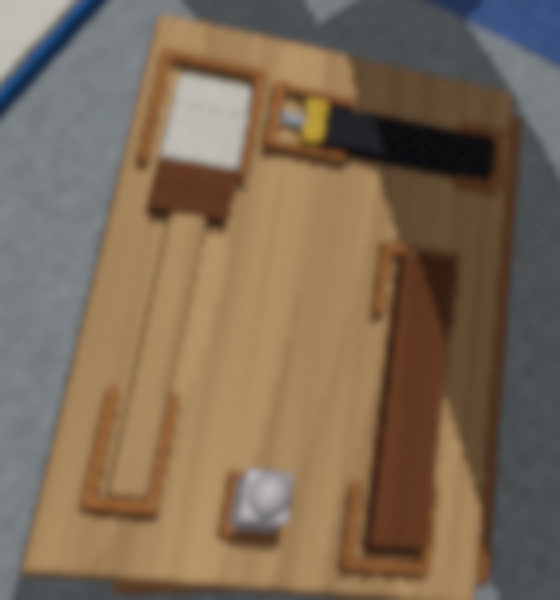

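View pics/zd_top.png

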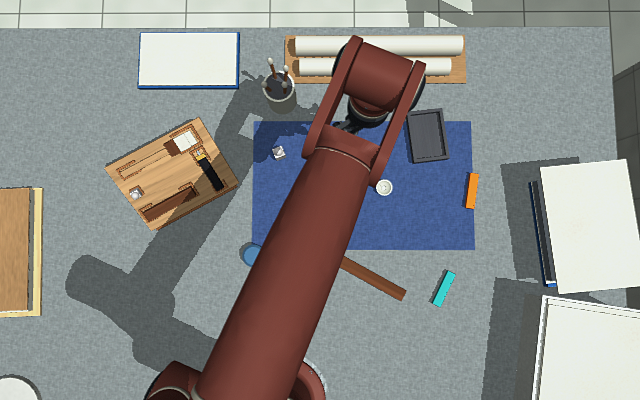

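Run:
```python
from h import *
from scipy import ndimage
for cam in('top','side'):
    d=np.load(f'pics/zd_{cam}.npy');i=ctrl.camera_info(cam);K=np.array(i['K']);T=np.array(i['T']);v,u=np.mgrid[:400,:640]
    w=np.stack([(u-K[0,2])/K[0,0]*d,(v-K[1,2])/K[1,1]*d,d],-1)@T[:3,:3].T+T[:3,3]-P0
    C=np.stack([w@EX,w@EY,w@EZ],-1)*1000
    fl=C[(d>0)&(abs(C[...,0]-5)<20)&(abs(C[...,1]-20)<40)&(C[...,2]<6)];f0=np.median(fl[:,2])
    for nm,b,lo in(('weight',(-70,-28,-15,105),13),('ink',(-84,8,-91,-68),9),('brush head',(50,90,-90,-30),8),('handle',(60,74,-15,90),8)):
        m=(d>0)&(C[...,0]>b[0])&(C[...,0]<b[1])&(C[...,1]>b[2])&(C[...,1]<b[3])&(C[...,2]-f0>lo)&(C[...,2]<30)
        P=C[m]
        for k in range(3):
            A=np.c_[P[:,:2],np.ones(len(P))];q=np.linalg.lstsq(A,P[:,2],rcond=None)[0];r=P[:,2]-A@q;P=P[abs(r)<2.5]
        c=P[:,:2].mean(0);print(cam,nm,len(P),'slope x,y',q[:2].round(3),'top above floor %.1f'%(P[:,2].mean()-f0),'x range',np.percentile(P[:,0],[2,98]).round(1),'y range',np.percentile(P[:,1],[2,98]).round(1))
    prof=[]
    for x in range(-72,-26,3):
        s=C[(d>0)&(abs(C[...,0]-x)<1.5)&(C[...,1]>20)&(C[...,1]<70)];prof.append((x,(np.median(s[:,2])-f0).round(1)) if len(s) else x)
    print(prof)
```

```text
top weight 399 slope x,y [ 0.001 -0.002] top above floor 18.0 x range [-63.5 -38.6] y range [-13.  102.4]
top ink 235 slope x,y [-0.003  0.026] top above floor 13.7 x range [-79.7   6.5] y range [-88.7 -68.4]
top brush head 280 slope x,y [-0.043  0.027] top above floor 11.4 x range [50.9 89. ] y range [-88.5 -31.7]
top handle 189 slope x,y [-0.074 -0.001] top above floor 11.8 x range [60.3 71.4] y range [-11.9  87.7]
[(-72, np.float64(0.2)), (-69, np.float64(0.4)), (-66, np.float64(14.2)), (-63, np.float64(18.0)), (-60, np.float64(17.8)), (-57, np.float64(18.4)), (-54, np.float64(17.7)), (-51, np.float64(18.0)), (-48, np.float64(18.2)), (-45, np.float64(17.9)), (-42, np.float64(17.9)), (-39, np.float64(11.1)), (-36, np.float64(0.5)), (-33, np.float64(0.3)), (-30, np.float64(-0.0)), (-27, np.float64(-0.2))]
side weight 904 slope x,y [-0.005 -0.001] top above floor 17.9 x range [-62.3 -37.5] y range [-12.  102.8]
side ink 384 slope x,y [0.001 0.017] top above floor 13.9 x range [-77.7   6.5] y range [-87.9 -68.2]
side brush head 527 slope x,y [-0.03   0.041] top above floor 11.4 x range [50.7 88.7] y range [-88.5 -31. ]
side handle 467 slope x,y [-0.034 -0.004] top above floor 11.9 x range [60.3 72.4] y range [-12.2  88.1]
[(-72, np.float64(0.0)), (-69, np.float64(0.1)), -66, (-63, np.float64(17.2)), (-60, np.float64(17.8)), (-57, np.float64(18.0)), (-54, np.float64(17.9)), (-51, np.float64(18.0)), (-48, np.float64(18.0)), (-45, np.float64(18.1)), (-42, np.float64(18.0)), (-39, np.float64(16.6)), (-36, np.float64(2.1)), (-33, np.float64(0.1)), (-30, np.float64(-0.1)), (-27, np.float64(0.1))]
```

```bash
python3 -c "
from station import ctrl
print(ctrl.get_obs()['t'],ctrl.finish_job())"
```

```text
the job is handed in; nothing more can be done
28.0167 None
```

I put the brush, the paperweight and the ink stick away in the tray and handed the job in at 28.0 s of the 72 s. The hand-in reported no verdict, so success rests on my own last measurements.

**Placing**
- **Brush and paperweight:** I held each level and lowered it until it touched. I then let go so that it settled flat into its compartment.
- **Paperweight, second try:** it first came down on the upper side strip, with about 22 N upward on the tool. I moved it about 4 mm down the slope, and it then went in.
- **Ink stick:** I tilted it in the grip against the tray and pushed it up against the brass stop. I lowered its lower end behind the end wall and let go, so the spring holds it.

**Last checks, with the arm clear (depth from both cameras)**

| Part | Top above tray floor | Part's thickness | Slope relative to the tray |
|---|---|---|---|
| Paperweight | 18.0 / 17.9 mm | 18 mm | 0.005 or less |
| Ink stick | 13.7 / 13.9 mm | 14 mm | 0.03 or less |
| Brush | 11.4–11.9 mm | 12 mm | 0.03–0.07, noisy |

- **Seating:** in the last pictures all three lie inside their strips, with the brush head in the wide bay. The ink stick is against the lower wall and the stop is visibly pressed. I did not measure the stop's travel at the end. A 90 mm stick lying flat in an 86 mm slot means about 4 mm.
- **Other things on the desk:** I never touched or carried over anything low enough to hit. The arm hid some of them in the last picture, and I did not measure their positions again.

**Disagreements**
- The two cameras and the robot's own position differed by 3–5 mm across the tray, so I placed each part relative to its strips in the same picture.
- The brush slope of 0.07 comes from only a narrow strip of its handle in the top view. The side view gave 0.03.

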